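# Swing down the radio hutch flap with the hooked pole

## Robot

A 7-joint arm with a two-finger parallel gripper is mounted at the origin on the work surface. World frame = base frame: x ahead of the robot, y to its left, z up, the work surface at z = 0. Lengths are in mm, angles in rad, forces in N, time in s.
With the tool pointing down it reaches from about 425 to 875 mm from the base axis. Payload 8.4 kg.
Tool frame: the origin (TCP) lies at the centre of the arm's flange, where the gripper is bolted on; the fingertips stand 182 mm ahead of it and the grasp point (between the pads) lies 164 mm ahead of it; z points along the fingers, y is the direction in which the jaws open and shut (so a half turn about z gives the same grasp; the last joint's range is limited). The gripper opens to 87 mm and grips with 3 to 60 N. Pads are 19 mm wide; open, the fingers measure 117 mm over their backs; the gripper's body (75 mm by 190 mm) begins 51 mm behind the grasp point.
Start: joints at [-1.264, 0.333, 0.04, 1.465, -0.013, 1.343, -0.059], TCP at [256.592, 597.188, 404.746] pointing down, gripper open.
Joint ranges: [-2.58, 2.58], [-0.38, 2.09], [-1.3, 1.39], [0.25, 2.4], [-1.5, 4.64], [0.08, 2.09], [-2.65, 2.65]. Speed limits (rad/s): [2.22, 2.22, 2.79, 2.79, 3.14, 3.14, 3.14].

## Interface

Orientations are given as [roll, pitch, yaw] about the fixed x, y, z axes, in that order (R = Rz(yaw) Ry(pitch) Rx(roll)).
In Python, from bench import robot gives the robot as it stands.
- The arm moves only by the shell command python3 -m inch 'ROWS' [OPENING]. ROWS is a JSON object of lists of equal length, an entry for each row: "slide": the shift along the tool's x, y, z in m, a list of three; "dr": the turn, a rotation vector about the tool's x, y, z in degrees, a list of three. In form: {"slide": [[tx, ty, tz], ...], "dr": [[rx, ry, rz], ...]}. A call has exactly 5 rows; each row is the pose to reach, as a shift and turn from the pose commanded when the call began, along the tool's axes at that moment; what a row does not reach only later rows make up. A row lasts 1/12 s, in which the tool goes at most 41.7 mm and 7.16 degrees, less where a joint would pass 70% of its speed; a pose out of reach is approached as far as the arm can. A call with a gripper value outside its range is refused whole. OPENING is the finger opening in m, from 0 to 0.087, set as the call begins (- or left out, the last holds). The fingers move at their own pace and stop on an object; the grip force is fixed at half the most. Time passes only in rows, so rows that repeat a pose let the fingers close, or fill a call up. It gives the time, the measured TCP pose, the force and the opening at its end, in the units of the state.
- robot.sense(): the state, without advancing time (a new reading comes with each control period).
- robot.capture(name): name is "scene" or "top" or "wrist"; returns a dict with "image" (480x640x3 uint8, blue, green, red), "fx", "fy", "cx", "cy" (pixels), "k1" (the pictures are not rectified: a ray, as slopes to the right and down, at radius r is drawn at 1 + k1 r^2 times it, then the intrinsics apply), "pose" (4x4, takes a point from camera to world coordinates). Camera axes: x right, y down, z forward; pixel columns grow to the right and rows downward; lengths in mm; the calibration is good to about 2 mm. A picture is of the moment at which its call begins. There is no depth.
- robot.hand_in(): hands the job in, once; it reports no verdict.
Trained networks look in a picture, given as the dict that the camera call returned (one of the last four; its "shot" number tells which), for a name from the list of things; names that differ only in an ending like _2 or _b are one class to them, and where a whole thing is asked for, a point or a joint stands for the part that bears it (a point fixed in the world has none). Each returns a list of dicts, best first, with "score" (0 to 1); they miss things now and then, are a little off and sometimes report something else, mostly with a low value. They report only what shows in the picture. A call takes as long as a camera call.
- robot.silhouettes(picture, name): "mask" (480x640 bool, what is visible of it) and "rect" ([left, top, right, bottom] in pixels, round what is visible of it).
- robot.pinpoint(picture, name): "location" ([column, row] in pixels: a listed point, or the origin of a listed thing).
The state is a dict: "t": time; "q": joint angles; "qvel": joint speeds; "effort": joint torques, N m; "eef_pos": TCP position; "eef_rot": TCP orientation; "contact_force": force on the tool from outside, world axes, zero at the start; "wrist_torque": the same for the moment, N m; "grip_width": opening from 0.0 (shut) to 1.0 (fully open).
Only numpy, scipy, OpenCV 4.12 (cv2) and the standard library are available. Lean on these libraries where they do the work, as an engineer would, in place of code of your own. Each camera call takes 0.05 s, during which the arm holds its last target.

## Task

Take the red hooked pole from its rest, slip its hook sideways through the brass eye on the top edge of the hutch's flap, and swing the flap down with it, gently and without letting it drop, until it is fully open. Then draw the hook out of the eye and lay the pole back in its rest the same way round as it lay. Only the pole may touch the flap, press on it only lightly (under 12 N), and leave the mug, microphone, mouse and meter alone.

Things in the scene. Friction and masses are not known exactly. Their poses are not given: they have to be found in the camera images.
- hutch: (All sizes in mm.) Brown wooden desk hutch, fixed, 220 deep (x) x 420 wide (y) x 265 high; origin under its centre. Its front looks to its own -x. A black radio fills the lower bay; behind the flap is an upper compartment.
- flap (a joint): Opening angle (rad) of the hutch's pale wooden front flap, 380 wide x 150 high x 8, about 0.26 kg. 0 = closed, upright; hinged along its lower edge, it swings out and down to the hutch's front (-x of the hutch); 1.52 = fully open, level, on its stop. It starts within 0.05 of closed. Hinge friction is only 0.05 N m: tipped out more than about 0.2 to 0.35 rad it falls if not held.
- flap_hinge (a point): Middle of the flap's hinge line, 106 in front of the hutch's origin and 115 above the desk. Its axes are the flap's: y along the hinge line (as the hutch's y), z from the hinge towards the top edge, x through the flap's thickness (inward to the hutch when closed).
- flap_edge (a point): Middle of the flap's top edge, mid-thickness, 150 from the hinge along z; same axes as flap_hinge; moves with the flap. A dark steel clamp, 16 (x) x 26 (y), stands 6 above the edge here. Straight out of it along +z stands a brass ring eye on a 5 thick shank. Ring: wire 5 thick, hole 14 wide, 24 over all, the hole's axis along y, so the hook goes through sideways.
- eye_clamp (a point): Top face of the clamp, 6 beyond flap_edge, same axes. The eye's height is set differently every time and is NOT in these readings: the ring hole's centre lies anywhere from 14 to 58 beyond this point along z (at x = y = 0). Find it by feel, e.g. lower the hook finger softly onto the ring's top from above, or by looking. It holds its height under light touch; keep forces on it under 12 N.
- pole: Hooked pole, loose, 0.11 kg, level in its rest. Origin mid-grip on the pole's axis, near the centre of mass; x runs to the hook end. Red grip 20 wide (y) x 26 high (z) from x = -66 to +58; then a steel rod 8 thick to x = 135, where a round hook finger 8 thick, square-ended, bends off towards the pole's -y, ending 37 from the axis.
- hook (a point): Point on the axis of the hook finger, 20 from the pole's axis towards -y, at x = 135 of the pole (the finger's free end is 17.5 further along -y); axes as the pole's.
- rest: Pole rest, fixed: plate 150 (x) x 70 x 8, two aluminium U saddles at x = -50 and +50, 12 long, floor 45 above the desk, slot 28 wide, walls 6 thick, 16 high above the floor. Origin under its centre. The pole starts with its origin within 4 of the rest's, 58 above the desk, x and y along the rest's; 88 of the grip is free between the saddles.
- mug: Blue mug, 80 wide, 95 high, handle at +y; stands on the desk. Leave it alone.
- microphone: Black desk microphone, foot 100 x 80, 175 high. Leave it alone.
- mouse: Black computer mouse, 100 x 60 x 24. Leave it alone.
- meter: Black meter box 90 x 110 x 75 standing on the hutch's roof, well beside the eye. Leave it alone.

How it is judged:
By the outcome, as a careful person would: the job done as asked, in the order asked, and still so for the second after the job is handed in, with the robot touching nothing.
It also fails if it takes over 58 s, if anything falls off the work surface, if the arm or the gripper's body presses on something with over 40 N, if the wrist force passes 120 N, or if a joint passes its speed limit or range.

## Working session

There is one attempt and no reset: what is moved stays moved. The work goes in short steps, Python scripts to look and compute and a shell command to move; the robot and the scene stay as the last step left them, time stands still between calls to the robot, and variables do not carry over. Pictures are saved under pics/ and viewed, and the job is handed in when it is done.

```bash
ls; mkdir -p pics; python3 - <<'E'
from bench import robot
import cv2
s=robot.sense()
print(s)
for n in ["scene","top","wrist"]:
    p=robot.capture(n); cv2.imwrite(f"pics/{n}0.png",p["image"]); print(n,p["fx"],p["fy"],p["cx"],p["cy"],p["k1"],p["pose"].tolist() if hasattr(p["pose"],'tolist') else p["pose"],p['shot'])
E
```

```text
pics
{'t': 0.0, 'q': array([-1.26418613,  0.33388689,  0.03987105,  1.46626386, -0.01339864,
        1.34329302, -0.05850632]), 'qvel': array([-0.00099804, -0.00068667,  0.00163091, -0.00259487, -0.00049293,
       -0.00099962, -0.00088845]), 'effort': array([-7.01516754e-06, -6.56378746e+01,  1.33522600e+00, -4.03789186e+01,
       -5.97143546e-02,  4.50538332e-02,  1.44215119e-04]), 'eef_pos': array([256.53454962, 597.0441438 , 403.87815168]), 'eef_rot': array([-3.14001110e+00,  1.07456656e-04,  2.73576200e+00]), 'contact_force': array([-0.20302164, -0.08764439, -0.099946  ]), 'wrist_torque': array([ 0.01099391, -0.01990888,  0.01161845]), 'grip_width': 0.9995390346538301}
scene 557.7964966589124 557.7964966589124 312.3722613215096 235.06000883654576 -0.16733189062892018 [[0.7689224449015312, 0.5725030142140854, -0.2846024814411123, 925.1947797108246], [0.6392714992962452, -0.6818470931342033, 0.35555096930252944, -357.5102990327656], [0.009498626963034435, -0.45532937561750186, -0.8902723941500115, 1287.0466274938804], [0.0, 0.0, 0.0, 1.0]] 1
top 618.1581723319953 618.1581723319953 327.9162652467573 246.6677255814949 -0.0516553660682491 [[-0.01700064267089062, -0.9757874083243627, 0.2180594228745915, 251.46361209904327], [-0.9998524354721365, 0.016053281414890215, -0.006115507849028537, 81.81765522524236], [0.0024668662740164986, -0.2181312126025012, -0.975916332817188, 1632.7777737687172], [0.0, 0.0, 0.0, 1.0]] 2
wrist 346.28110393591646 346.28110393591646 324.93385250717296 238.91903397553924 -0.05761417222380224 [[0.39504418364552923, 0.8841237470013793, 0.24953014438355195, 187.83538588792467], [0.9186574477700988, -0.37932360819237415, -0.11037252341250386, 626.4152308551951], [-0.0029302942451273606, 0.2728347489894881, -0.9620564500690577, 383.83614569535774], [0.0, 0.0, 0.0, 1.0]] 3
```

View pics/scene0.png

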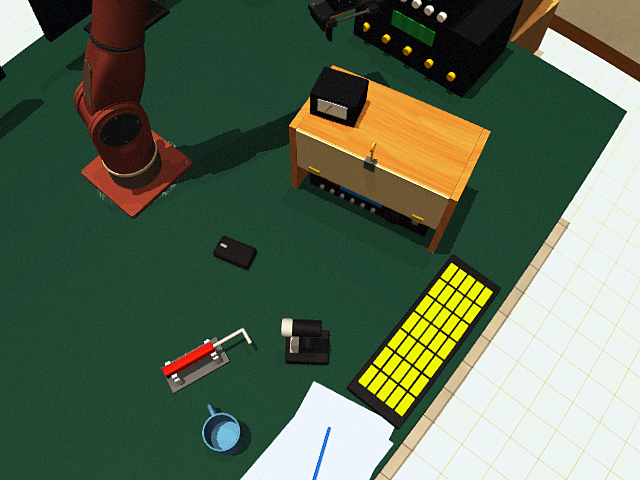

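View pics/top0.png

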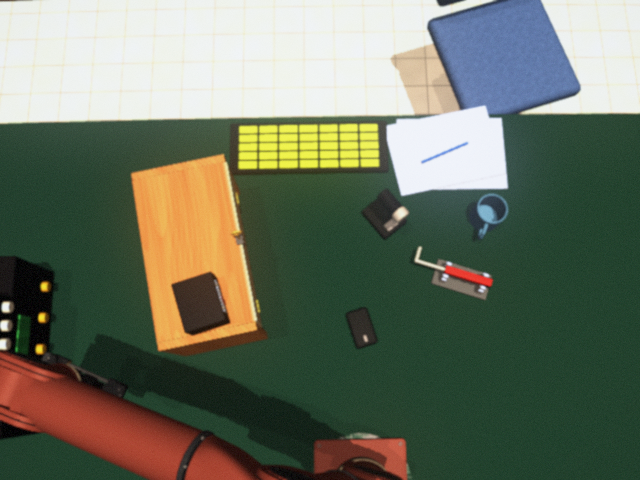

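View pics/wrist0.png

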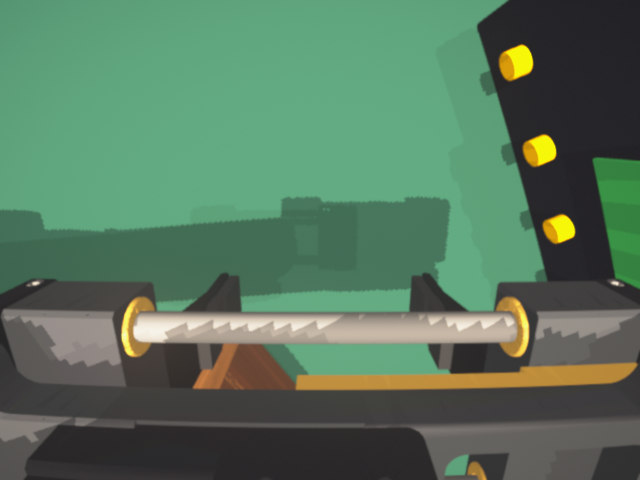

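```bash
cat > h.py <<'E'
import numpy as np, cv2
from bench import robot
from scipy.optimize import least_squares
from scipy.spatial.transform import Rotation as R
def proj(p,X):
    X=np.atleast_2d(X); P=np.array(p["pose"]); c=(X-P[:3,3])@P[:3,:3]
    s=c[:,:2]/c[:,2:]; r2=(s**2).sum(1,keepdims=True); s=s*(1+p["k1"]*r2)
    return s*[p["fx"],p["fy"]]+[p["cx"],p["cy"]]
def ray(p,uv):
    K=np.array([[p["fx"],0,p["cx"]],[0,p["fy"],p["cy"]],[0,0,1]])
    s=cv2.undistortPoints(np.array(uv,float).reshape(-1,1,2),K,np.array([p["k1"],0,0,0,0])).reshape(-1,2)
    P=np.array(p["pose"]); d=np.c_[s,np.ones(len(s))]@P[:3,:3].T
    return P[:3,3],d/np.linalg.norm(d,axis=1,keepdims=True)
def onz(p,uv,z):
    o,d=ray(p,uv); t=(z-o[2])/d[:,2:]; return o+t*d
def tri(ps,uvs):
    A=np.zeros((3,3));b=np.zeros(3);L=[]
    for p,uv in zip(ps,uvs):
        o,d=ray(p,uv);d=d[0];M=np.eye(3)-np.outer(d,d);A+=M;b+=M@o;L.append((M,o))
    X=np.linalg.solve(A,b); return X,[float(np.linalg.norm(M@(X-o))) for M,o in L]
def shot(n,tag):
    p=robot.capture(n); cv2.imwrite(f"pics/{n}{tag}.png",p["image"]); return p
def crop(p,name,x0,y0,w,h,k):
    im=p["image"][y0:y0+h,x0:x0+w]; cv2.imwrite(name,cv2.resize(im,None,fx=k,fy=k,interpolation=cv2.INTER_CUBIC))
E
python3 - <<'E'
from h import *
S=shot("scene","1");T=shot("top","1")
import pickle; pickle.dump((S,T),open("st.pkl","wb"))
for n in ["hutch","flap_hinge","flap_edge","eye_clamp","pole","hook","rest","mug","microphone","mouse","meter"]:
    a=robot.pinpoint(S,n);b=robot.pinpoint(T,n)
    print(n,[(x["location"],round(x["score"],2)) for x in a[:2]],[(x["location"],round(x["score"],2)) for x in b[:2]])
    if a and b:
        X,e=tri([S,T],[a[0]["location"],b[0]["location"]]);print("   ",X.round(1),np.round(e,1))
crop(T,"pics/c1.png",200,190,80,100,6);crop(S,"pics/c2.png",330,120,80,75,8)
crop(T,"pics/c3.png",400,180,120,130,4.5);crop(S,"pics/c4.png",150,310,120,90,6)
E
```

```text
hutch [([377.9, 187.9], 0.83)] []
flap_hinge [([364.6, 196.6], 0.72)] [([244.4, 253.7], 0.86)]
    [577.8 282.9 101.9] [1.4 1.4]
flap_edge [([366.0, 162.7], 0.91)] [([237.4, 239.7], 0.8)]
    [574.7 275.4 257.5] [5.7 5.7]
eye_clamp [([373.1, 161.1], 0.61)] [([384.2, 216.5], 0.68)]
    [617.7  29.5 560.1] [91. 91.]
pole [([191.6, 359.9], 0.96)] [([467.3, 278.0], 0.8)]
    [ 518.8 -286.9   43.8] [4.5 4.5]
hook [([244.7, 334.7], 0.74)] [([417.6, 254.2], 0.95), ([240.0, 236.7], 0.23)]
    [ 578.4 -161.9   60.3] [0.9 0.9]
rest [([193.1, 361.6], 0.85)] [([459.4, 281.0], 0.88)]
    [ 514.7 -279.9    3.9] [1.7 1.7]
mug [([226.9, 435.4], 0.72)] [([485.4, 218.3], 0.93)]
    [ 688.7 -356.8    8. ] [3.7 3.7]
microphone [([303.8, 348.8], 0.72), ([236.6, 253.6], 0.57)] [([384.8, 219.3], 0.73)]
    [691.  -86.7  -4.4] [1.1 1.1]
mouse [([234.4, 253.5], 0.8)] [([362.5, 326.6], 0.92)]
    [398.5 -14.9   9. ] [0.4 0.4]
meter [([335.6, 109.5], 0.93), ([228.6, 436.9], 0.62)] [([204.5, 307.3], 0.58)]
    [423.7 350.6 253.3] [2. 2.]
```

View pics/c1.png

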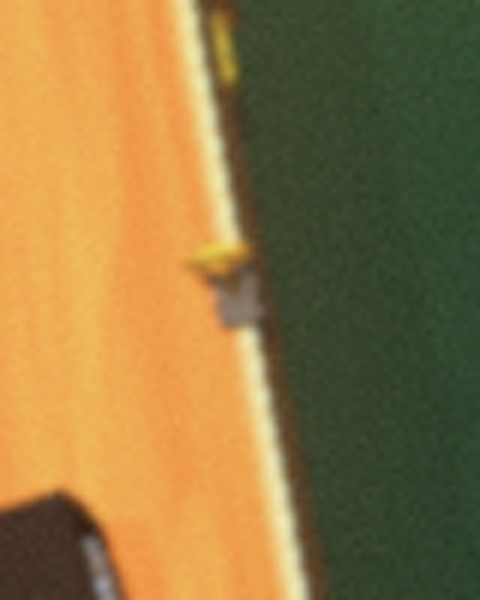

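View pics/c2.png

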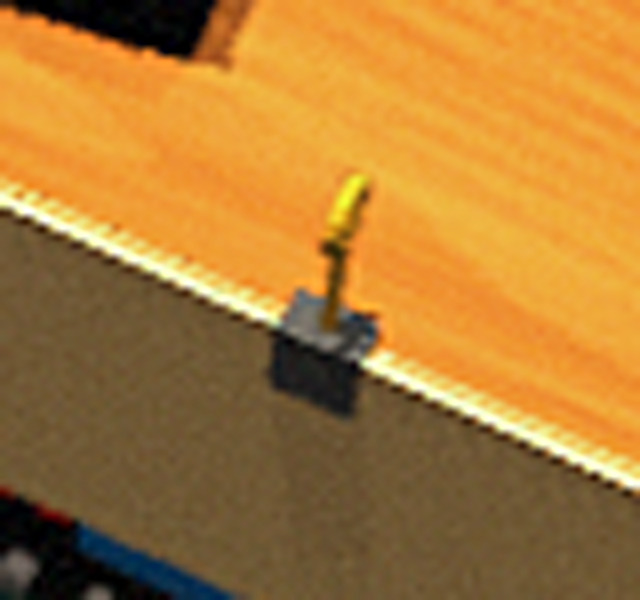

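View pics/c3.png

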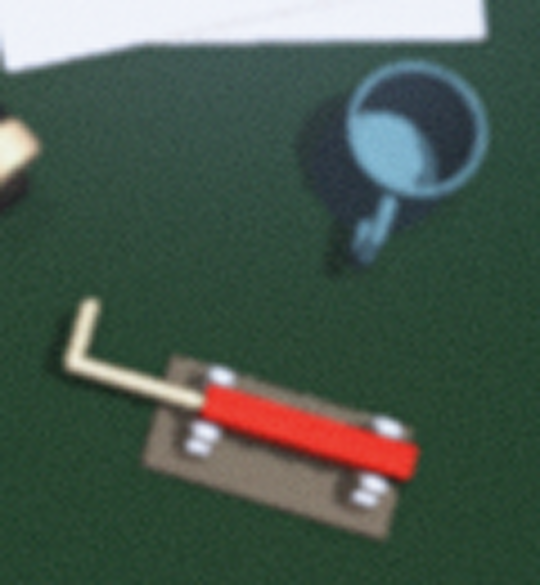

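View pics/c4.png

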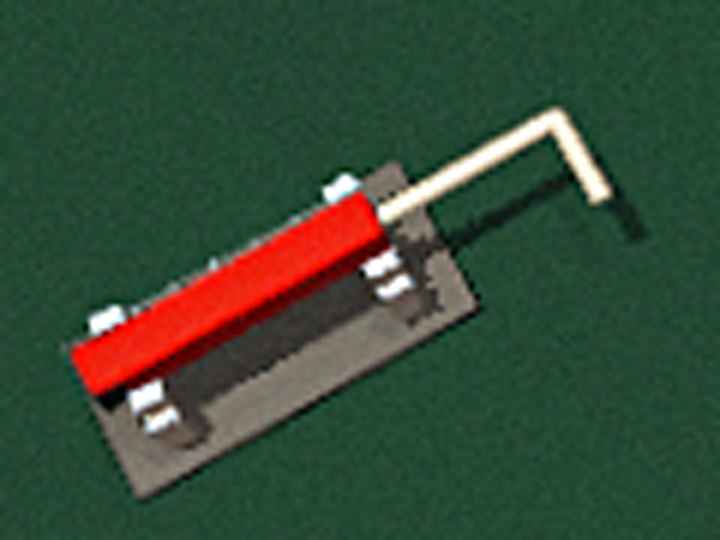

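```bash
cat > fit.py <<'E'
from h import *
import pickle
S,T=pickle.load(open("st.pkl","rb"))
def px(c,k,o): return (np.array(c,float)+.5)/k-.5+np.array(o)
X,e=tri([S,T],[px((347,213),8,(330,120)),px((220,260),6,(200,190))]);print("ring",X.round(1),np.round(e,1))
X,e=tri([S,T],[px((330,327),8,(330,120)),px((238,302),6,(200,190))]);print("clamp top",X.round(1),np.round(e,1))
obs=[(S,(58,10,13),px((362,193),6,(150,310))),(S,(58,-10,13),px((385,235),6,(150,310))),(S,(-66,-10,13),px((98,393),6,(150,310))),(S,(-66,10,13),px((72,350),6,(150,310))),
(S,(135,-37.5,0),px((603,195),6,(150,310))),(S,(135,0,0),px((556,117),6,(150,310))),(T,(135,-37.5,0),px((91,302),4.5,(400,180))),(T,(135,0,0),px((75,357),4.5,(400,180)))]
def f(a):
    r=[]
    for p,m,u in obs:
        r.append((proj(p,R.from_euler("z",a[2]).apply(m)+[a[0],a[1],a[3]])[0]-u))
    return np.concatenate(r)
for zf in (False,True):
    g=(lambda a:np.r_[f(a)]) if zf else (lambda a:f(np.r_[a[:3],58]))
    s=least_squares(g,[520,-290,1.3]+([58] if zf else []));print("pole",s.x.round(3),s.fun.reshape(-1,2).round(1).tolist())
E
python3 fit.py; python3 - <<'E'
from h import *
import pickle
S,T=pickle.load(open("st.pkl","rb"))
crop(T,"pics/d1.png",120,140,160,230,2.6);crop(S,"pics/d2.png",280,60,220,200,3)
E
```

```text
ring [579.  274.  321.9] [0.8 0.8]
clamp top [577.6 276.2 264.4] [1.9 1.9]
pole [ 521.98  -284.076    1.248] [[0.1, -1.0], [0.4, -0.6], [-0.9, 0.8], [-0.4, 0.3], [0.4, 0.8], [0.3, 0.2], [-0.2, -0.4], [-0.5, 0.8]]
pole [ 522.116 -284.113    1.249   58.497] [[0.1, -1.0], [0.4, -0.6], [-0.9, 0.8], [-0.5, 0.3], [0.4, 0.7], [0.3, 0.2], [-0.1, -0.5], [-0.5, 0.7]]
```

View pics/d1.png

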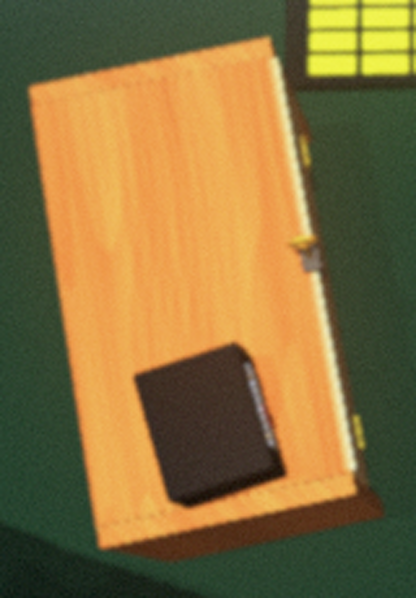

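View pics/d2.png

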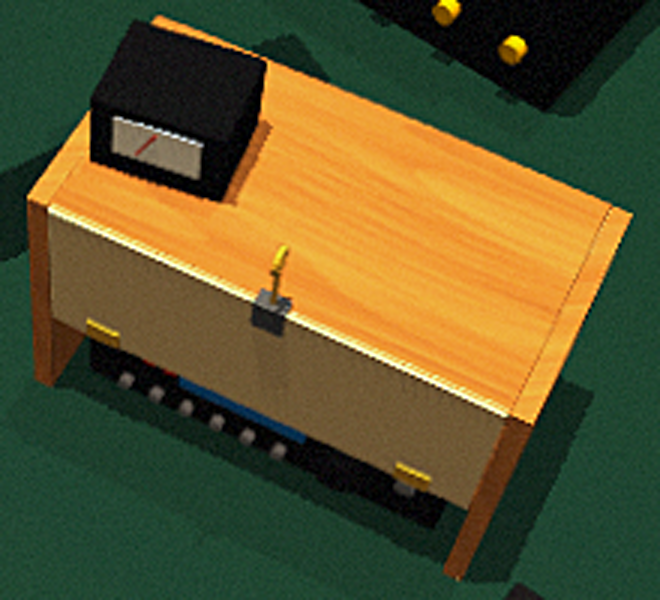

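```bash
cat > fit2.py <<'E'
from fit import *
t=lambda c:px(c,2.6,(120,140)); s_=lambda c:px(c,3,(280,60))
obs=[(T,(-110,-210,265),t((270,38))),(T,(110,-210,265),t((30,87))),(T,(110,210,265),t((100,548))),(T,(-110,210,265),t((355,493))),
(S,(-110,210,265),s_((31,202))),(S,(-110,-210,265),s_((530,424))),(S,(110,-210,265),s_((632,213))),(S,(110,210,265),s_((158,15))),(S,(-110,-210,0),s_((458,578))),(S,(-110,210,0),s_((38,383)))]
def f(a):
    return np.concatenate([proj(p,R.from_euler("z",a[2]).apply(m)+[a[0],a[1],0])[0]-u for p,m,u in obs])
s=least_squares(f,[600,380,1.4],loss="soft_l1");print("hutch",s.x.round(3),f(s.x).reshape(-1,2).round(1).tolist())
x,y,yaw=s.x; H=R.from_euler("z",yaw)
# eye: pars flap angle, height h ; obs: clamp top, ring centre, clamp corners
def P(th,d,yy=0,dx=0): # along z by d from hinge
    m=np.array([-106-np.sin(th)*d+dx*np.cos(th),yy,115+np.cos(th)*d+dx*np.sin(th)]); return H.apply(m)+[x,y,0]
c2=lambda c:px(c,8,(330,120)); c1=lambda c:px(c,6,(200,190))
def g(a):
    return np.concatenate([proj(S,P(a[0],156))[0]-c2((330,327)),proj(S,P(a[0],156+a[1]))[0]-c2((347,213)),proj(T,P(a[0],156+a[1]))[0]-c1((220,260)),proj(T,P(a[0],156))[0]-c1((240,300)),proj(S,P(a[0],156+a[1]+12))[0]-c2((358,176))])
q=least_squares(g,[0,40]);print("flap,h",q.x.round(3),q.fun.reshape(-1,2).round(1).tolist(),"ring",P(q.x[0],156+q.x[1]).round(1),"hinge",P(0,0).round(1),"open ring",P(1.52,156+q.x[1]).round(1))
E
python3 fit2.py
```

```text
ring [579.  274.  321.9] [0.8 0.8]
clamp top [577.6 276.2 264.4] [1.9 1.9]
pole [ 521.98  -284.076    1.248] [[0.1, -1.0], [0.4, -0.6], [-0.9, 0.8], [-0.4, 0.3], [0.4, 0.8], [0.3, 0.2], [-0.2, -0.4], [-0.5, 0.8]]
pole [ 522.116 -284.113    1.249   58.497] [[0.1, -1.0], [0.4, -0.6], [-0.9, 0.8], [-0.5, 0.3], [0.4, 0.7], [0.3, 0.2], [-0.1, -0.5], [-0.5, 0.7]]
hutch [557.734 382.423   1.766] [[-0.2, -0.6], [-0.1, -0.5], [0.2, -0.3], [0.3, -0.0], [-2.0, -2.0], [1.0, -0.1], [0.0, -0.1], [-0.4, -0.5], [0.5, 1.0], [-1.6, -1.3]]
flap,h [2.3000e-02 5.4195e+01] [[-0.4, -0.7], [-0.2, -0.6], [-0.3, -0.7], [-0.8, -1.5], [-1.1, 0.7]] ring [579.3 273.6 325.1] hinge [578.3 278.4 115. ] open ring [619.1  72.5 125.7]
```

```bash
cat > go.py <<'E'
# usage: go.py x y z yaw tilt [ox oy oz]   target of tool-frame point o (default grasp point 0 0 164), mm/rad(deg tilt)
import sys; from h import *
a=list(map(float,sys.argv[1:])); o=np.array(a[5:8]) if len(a)>5 else np.array([0,0,164.])
s=robot.sense(); Rc=R.from_euler("xyz",s["eef_rot"]); p=s["eef_pos"]
Rt=R.from_euler("ZYX",[a[3],np.radians(a[4]),np.pi])
pt=np.array(a[:3])-Rt.apply(o)
print("t %.2f"%s["t"],"now o",(p+Rc.apply(o)).round(1),"tcp target",pt.round(1))
print("SLIDE m",(Rc.inv().apply(pt-p)/1000).round(4).tolist(),"DR deg",np.degrees((Rc.inv()*Rt).as_rotvec()).round(2).tolist(),"F",s["contact_force"].round(1))
E
python3 -m inch '{"slide":[[0,0,-0.04],[0,0,-0.08],[0,0,-0.12],[0,0,-0.16],[0,0,-0.2]],"dr":[[0,0,0],[0,0,0],[0,0,0],[0,0,0],[0,0,0]]}' 0.06
python3 go.py 480 230 440 2.0 0; python3 go.py 522 -284 440 1.248 0
```

```text
t: 1.77
eef_pos: [256.5, 596.6, 607.0]
eef_rot: [3.141, -0.0, 2.736]
contact_force: [0.9, 0.4, -0.2]
grip_width: 0.732
t 1.77 now o [256.5 596.7 443. ] tcp target [480. 230. 604.]
SLIDE m [-0.3501, -0.2486, 0.0029] DR deg [0.03, -0.01, 42.15] F [ 0.9  0.4 -0.2]
t 1.77 now o [256.5 596.7 443. ] tcp target [ 522. -284.  604.]
SLIDE m [-0.5917, -0.7042, 0.0027] DR deg [0.02, -0.02, 85.24] F [ 0.9  0.4 -0.2]
```

```bash

python3 -m inch '{"slide":[[-0.03,-0.02,0],[-0.065,-0.045,0],[-0.1,-0.07,0],[-0.13,-0.093,0],[-0.165,-0.117,0]],"dr":[[0,0,5],[0,0,10],[0,0,15],[0,0,20],[0,0,25]]}' -
python3 go.py 480 230 440 2.0 0; python3 go.py 522 -284 440 1.248 0
```

```text
t: 2.18
eef_pos: [362.0, 423.3, 605.0]
eef_rot: [3.141, -0.0, 2.296]
contact_force: [1.1, -0.3, -0.5]
grip_width: 0.69
t 2.18 now o [362.  423.4 441. ] tcp target [480. 230. 604.]
SLIDE m [-0.2229, -0.0399, 0.0009] DR deg [0.02, -0.03, 16.94] F [ 1.1 -0.3 -0.5]
t 2.18 now o [362.  423.4 441. ] tcp target [ 522. -284.  604.]
SLIDE m [-0.6356, -0.3492, 0.0005] DR deg [0.01, -0.04, 60.02] F [ 1.1 -0.3 -0.5]
```

```bash

python3 -m inch '{"slide":[[-0.041,-0.008,0],[-0.082,-0.015,0],[-0.123,-0.023,0],[-0.164,-0.03,0],[-0.205,-0.036,0]],"dr":[[0,0,5],[0,0,10],[0,0,14],[0,0,18],[0,0,20]]}' -
python3 go.py 522 -284 340 1.248 0
```

```text
t: 2.6
eef_pos: [471.7, 246.0, 605.2]
eef_rot: [3.141, -0.001, 1.946]
contact_force: [2.3, 1.5, -0.8]
grip_width: 0.688
t 2.60 now o [471.8 246.1 441.2] tcp target [ 522. -284.  504.]
SLIDE m [-0.5115, -0.1477, 0.1008] DR deg [0.03, -0.05, 40.01] F [ 2.3  1.5 -0.8]
```

```bash

python3 -m inch '{"slide":[[-0.04,-0.01,0],[-0.08,-0.02,0],[-0.12,-0.03,0],[-0.16,-0.04,0],[-0.2,-0.05,0]],"dr":[[0,0,4],[0,0,8],[0,0,12],[0,0,16],[0,0,20]]}' -
python3 go.py 522 -284 240 1.248 0
```

```text
t: 3.02
eef_pos: [498.6, 41.7, 605.0]
eef_rot: [3.141, -0.001, 1.598]
contact_force: [0.7, -0.3, -0.0]
grip_width: 0.694
t 3.02 now o [498.7  41.8 441. ] tcp target [ 522. -284.  404.]
SLIDE m [-0.3263, 0.0145, 0.2008] DR deg [0.03, -0.04, 20.05] F [ 0.7 -0.3 -0. ]
```

```bash

python3 -m inch '{"slide":[[-0.035,0.002,0.02],[-0.07,0.003,0.04],[-0.105,0.005,0.06],[-0.14,0.006,0.08],[-0.175,0.008,0.1]],"dr":[[0,0,3],[0,0,6],[0,0,8],[0,0,10],[0,0,12]]}' -
python3 go.py 522 -284 240 1.248 0
```

```text
t: 3.43
eef_pos: [511.6, -132.6, 504.3]
eef_rot: [3.141, -0.001, 1.39]
contact_force: [0.6, 0.0, 1.0]
grip_width: 0.685
t 3.43 now o [ 511.8 -132.5  340.3] tcp target [ 522. -284.  404.]
SLIDE m [-0.1472, 0.0373, 0.1002] DR deg [0.06, -0.05, 8.15] F [0.6 0.  1. ]
```

```bash

python3 -m inch '{"slide":[[-0.035,0.002,0.02],[-0.07,0.003,0.04],[-0.1,0.005,0.06],[-0.13,0.006,0.08],[-0.15,0.006,0.1]],"dr":[[0,0,2],[0,0,4],[0,0,6],[0,0,7],[0,0,8]]}' -
python3 go.py 522 -284 180 1.248 0
python3 - <<'E'
from h import *
p=shot("wrist","2"); import pickle; pickle.dump(p,open("w2.pkl","wb"))
for n in ["pole","hook","rest"]:
    print(n,[(x["location"],round(x["score"],2)) for x in robot.pinpoint(p,n)[:2]])
m=np.array([(58,10,13),(58,-10,13),(-66,-10,13),(-66,10,13),(135,-37.5,0),(135,0,0)])
print(proj(p,R.from_euler("z",1.248).apply(m)+[522,-284,58]).round(0).tolist())
E
```

```text
t: 3.85
eef_pos: [490.2, -282.3, 404.3]
eef_rot: [3.14, 0.001, 1.249]
contact_force: [0.1, 0.5, 0.3]
grip_width: 0.694
t 3.85 now o [ 490.3 -282.5  240.3] tcp target [ 522. -284.  344.]
SLIDE m [0.0085, 0.0306, 0.0603] DR deg [0.06, 0.05, 0.05] F [0.1 0.5 0.3]
pole [([358.4, 216.5], 0.74)]
hook [([384.3, 59.5], 0.72)]
rest [([350.6, 201.9], 0.95)]
[[348.0, 150.0], [371.0, 150.0], [366.0, 281.0], [346.0, 281.0], [403.0, 59.0], [360.0, 59.0]]
```

View pics/wrist2.png

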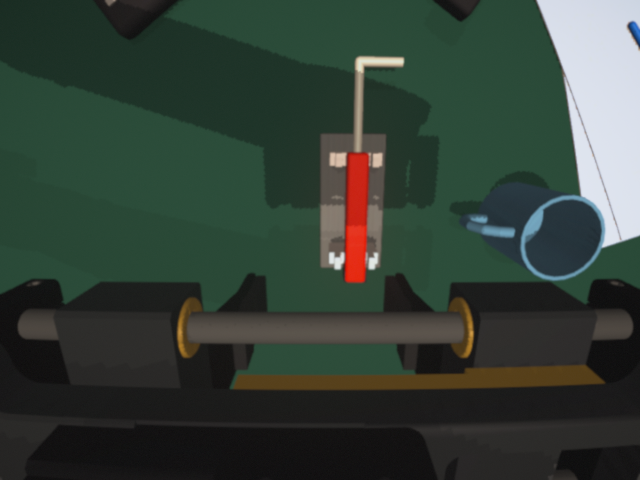

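```bash

python3 -m inch '{"slide":[[0.004,0.015,0.01],[0.0075,0.0306,0.03],[0.0075,0.0306,0.06],[0.0075,0.0306,0.09],[0.0075,0.0306,0.11]],"dr":[[0,0,0],[0,0,0],[0,0,0],[0,0,0],[0,0,0]]}' -
python3 go.py 522 -284 58 1.248 0
python3 - <<'E'
from h import *
p=shot("wrist","3")
m=np.array([(58,10,13),(58,-10,13),(-66,-10,13),(-66,10,13),(135,-37.5,0),(135,0,0)])
print(proj(p,R.from_euler("z",1.248).apply(m)+[522,-284,58]).round(0).tolist())
E
```

```text
t: 4.47
eef_pos: [523.8, -279.7, 293.2]
eef_rot: [-3.141, -0.001, 1.256]
contact_force: [-0.1, 0.7, -0.2]
grip_width: 0.686
t 4.47 now o [ 523.8 -279.5  129.2] tcp target [ 522. -284.  222.]
SLIDE m [-0.0047, -0.0004, 0.0712] DR deg [-0.03, -0.05, 0.44] F [-0.1  0.7 -0.2]
[[308.0, 179.0], [343.0, 179.0], [339.0, 363.0], [309.0, 363.0], [393.0, 41.0], [326.0, 40.0]]
```

View pics/wrist3.png

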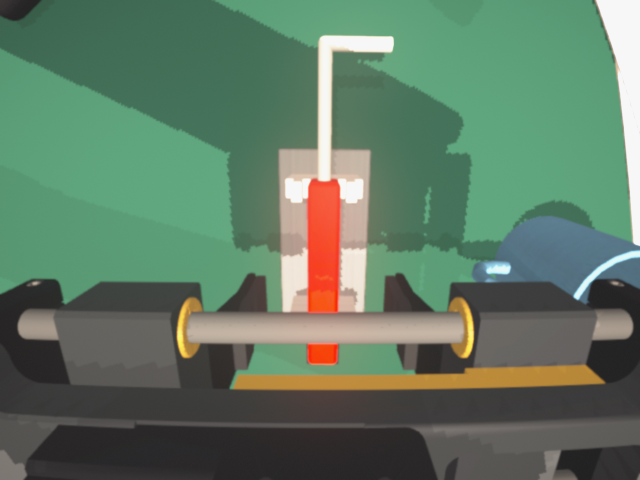

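```bash

python3 -m inch '{"slide":[[-0.003,0,0.018],[-0.005,0,0.036],[-0.005,0,0.054],[-0.005,0,0.066],[-0.005,0,0.0715]],"dr":[[0,0,-0.4],[0,0,-0.4],[0,0,-0.4],[0,0,-0.4],[0,0,-0.4]]}' -
python3 go.py 522 -284 58 1.248 0

```

```text
t: 4.93
eef_pos: [522.0, -285.3, 222.9]
eef_rot: [-3.141, -0.001, 1.261]
contact_force: [-0.3, -0.7, 0.7]
grip_width: 0.689
t 4.93 now o [ 522.  -285.2   58.9] tcp target [ 522. -284.  222.]
SLIDE m [0.0013, -0.0004, 0.0009] DR deg [-0.02, -0.04, 0.76] F [-0.3 -0.7  0.7]
```

```bash

python3 -m inch '{"slide":[[0.0013,0,0.001],[0.0013,0,0.001],[0.0013,0,0.001],[0.0013,0,0.001],[0.0013,0,0.001]],"dr":[[0,0,0.8],[0,0,0.8],[0,0,0.8],[0,0,0.8],[0,0,0.8]]}' -
python3 -m inch '{"slide":[[0,0,0],[0,0,0],[0,0,0],[0,0,0],[0,0,0]],"dr":[[0,0,0],[0,0,0],[0,0,0],[0,0,0],[0,0,0]]}' 0.01
python3 go.py 522 -284 58 1.248 0

```

```text
t: 5.35
eef_pos: [521.9, -285.4, 223.1]
eef_rot: [3.14, -0.0, 1.245]
contact_force: [0.2, 0.8, -0.2]
grip_width: 0.691
t: 5.77
eef_pos: [521.7, -285.3, 222.3]
eef_rot: [-3.142, 0.0, 1.245]
contact_force: [-0.1, -0.1, -0.2]
grip_width: 0.397
t 5.77 now o [ 521.7 -285.3   58.3] tcp target [ 522. -284.  222.]
SLIDE m [0.0014, -0.0001, 0.0003] DR deg [-0.0, 0.0, -0.16] F [-0.1 -0.1 -0.2]
```

```bash

python3 -m inch '{"slide":[[0,0,0],[0,0,0],[0,0,0],[0,0,0],[0,0,0]],"dr":[[0,0,0],[0,0,0],[0,0,0],[0,0,0],[0,0,0]]}' -
python3 go.py 522 -284 158 1.248 0

```

```text
t: 6.18
eef_pos: [521.6, -285.4, 222.2]
eef_rot: [-3.142, 0.0, 1.245]
contact_force: [-0.3, -1.2, 0.2]
grip_width: 0.23
t 6.18 now o [ 521.6 -285.4   58.2] tcp target [ 522. -284.  322.]
SLIDE m [0.0014, -0.0001, -0.0998] DR deg [-0.0, 0.0, -0.16] F [-0.3 -1.2  0.2]
```

```bash

python3 -m inch '{"slide":[[0,0,-0.01],[0,0,-0.03],[0,0,-0.06],[0,0,-0.1],[0,0,-0.14]],"dr":[[0,0,0],[0,0,0],[0,0,0],[0,0,0],[0,0,0]]}' -
python3 -m inch '{"slide":[[0,0,-0.035],[0,0,-0.07],[0,0,-0.105],[0,0,-0.135],[0,0,-0.15]],"dr":[[0,0,0],[0,0,0],[0,0,0],[0,0,0],[0,0,0]]}' -
python3 - <<'E'
from h import *
p=shot("wrist","4"); 
s=robot.sense(); Rc=R.from_euler("xyz",s["eef_rot"]); 
m=np.array([(58,-10,151),(58,10,151),(-66,10,151),(-66,-10,151),(135,37.5,164),(135,0,164)])
print(s["t"],proj(p,Rc.apply(m)+s["eef_pos"]).round(0).tolist())
E
python3 go.py 536 264 400 1.766 0 135 20 164
python3 go.py 536 264 400 1.766 28 135 20 164

```

```text
t: 6.6
eef_pos: [521.0, -285.3, 363.9]
eef_rot: [-3.14, 0.0, 1.244]
contact_force: [1.8, 0.3, -1.1]
grip_width: 0.227
t: 7.02
eef_pos: [521.1, -286.0, 517.1]
eef_rot: [3.137, -0.0, 1.244]
contact_force: [0.0, -0.4, -2.1]
grip_width: 0.229
7.0667 [[300.0, 187.0], [353.0, 187.0], [347.0, 446.0], [306.0, 446.0], [430.0, -28.0], [327.0, -29.0]]
t 7.07 now o [ 584.6 -165.1  354.6] tcp target [542.6 127.7 564. ]
SLIDE m [0.3989, -0.1122, -0.0463] DR deg [0.38, 0.09, -29.87] F [-0.2 -0.5  1.2]
t 7.07 now o [ 584.6 -165.1  354.6] tcp target [524.6 218.7 608.2]
SLIDE m [0.4793, -0.1581, -0.0907] DR deg [-6.93, -27.26, -29.36] F [-0.2 -0.5  1.2]
```

View pics/wrist4.png

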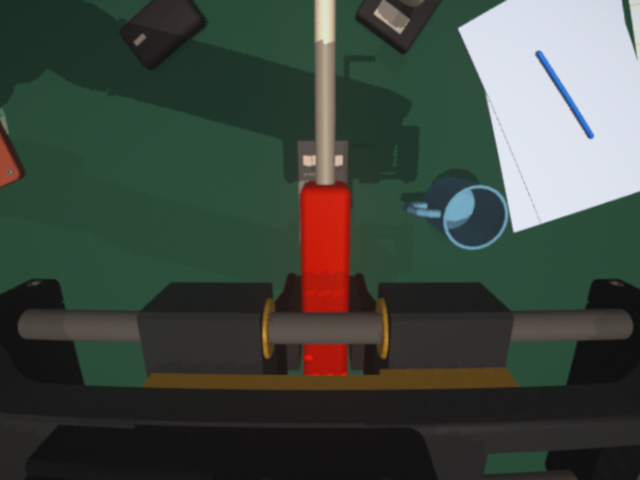

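```bash

python3 -m inch '{"slide":[[0.03,-0.01,-0.006],[0.065,-0.02,-0.012],[0.1,-0.032,-0.02],[0.135,-0.044,-0.027],[0.17,-0.056,-0.032]],"dr":[[-0.4,-1.5,-1.6],[-1,-4,-4.3],[-1.5,-6,-6.5],[-2,-8,-8.7],[-2.5,-10,-10.8]]}' -
python3 go.py 536 264 400 1.766 28 135 20 164

```

```text
t: 7.48
eef_pos: [522.2, -105.2, 545.2]
eef_rot: [3.113, 0.179, 1.432]
contact_force: [0.0, 0.3, -1.2]
grip_width: 0.223
t 7.48 now o [561.   -5.9 360.4] tcp target [524.6 218.7 608.2]
SLIDE m [0.3049, -0.0389, -0.1203] DR deg [-4.66, -17.32, -18.37] F [ 0.   0.3 -1.2]
```

```bash

python3 -m inch '{"slide":[[0.035,-0.004,-0.014],[0.073,-0.009,-0.029],[0.11,-0.014,-0.043],[0.145,-0.018,-0.057],[0.18,-0.023,-0.071]],"dr":[[-0.5,-2,-2],[-1.1,-4,-4.3],[-1.7,-6.3,-6.7],[-2.3,-8.5,-9],[-2.8,-10.3,-11]]}' -
python3 go.py 536 264 400 1.766 28 135 20 164

```

```text
t: 7.9
eef_pos: [523.9, 86.4, 582.3]
eef_rot: [3.117, 0.364, 1.628]
contact_force: [-0.1, 0.1, -0.6]
grip_width: 0.228
t 7.90 now o [544.  155.5 381.5] tcp target [524.6 218.7 608.2]
SLIDE m [0.1142, 0.01, -0.071] DR deg [-1.87, -7.03, -7.31] F [-0.1  0.1 -0.6]
```

```bash

python3 -m inch '{"slide":[[0.035,0.003,-0.02],[0.06,0.005,-0.037],[0.085,0.007,-0.054],[0.105,0.009,-0.065],[0.114,0.01,-0.071]],"dr":[[-0.6,-2,-2.3],[-1,-3.7,-3.8],[-1.4,-5.3,-5.5],[-1.8,-6.5,-6.8],[-1.9,-7,-7.3]]}' -
python3 go.py 536 264 400 1.766 28 135 20 164
python3 - <<'E'
from h import *
import pickle
S=shot("scene","5");T=shot("top","5");W=shot("wrist","5");s=robot.sense();pickle.dump((S,T,W,s),open("st5.pkl","wb"))
Rc=R.from_euler("xyz",s["eef_rot"])
tip=Rc.apply([135,37.5,164])+s["eef_pos"];bend=Rc.apply([135,0,164])+s["eef_pos"]
for p in(S,T,W): print(proj(p,[tip,bend,[579.3,273.6,323]]).round(1).tolist())
crop(S,"pics/e1.png",320,90,90,75,8);crop(T,"pics/e2.png",200,170,90,100,6);
E
```

```text
t: 8.32
eef_pos: [524.9, 220.9, 607.3]
eef_rot: [-3.141, 0.488, 1.77]
contact_force: [-0.4, -0.4, -1.2]
grip_width: 0.226
t 8.32 now o [535.9 266.3 399.2] tcp target [524.6 218.7 608.2]
SLIDE m [-0.0022, -0.0007, 0.0002] DR deg [0.05, -0.05, 0.21] F [-0.4 -0.4 -1.2]
[[364.2, 119.7], [347.7, 112.6], [372.6, 146.2]]
[[234.5, 235.2], [237.7, 252.6], [236.1, 232.4]]
[[427.2, -18.7], [326.0, -20.5], [444.4, -42.3]]
```

View pics/e1.png

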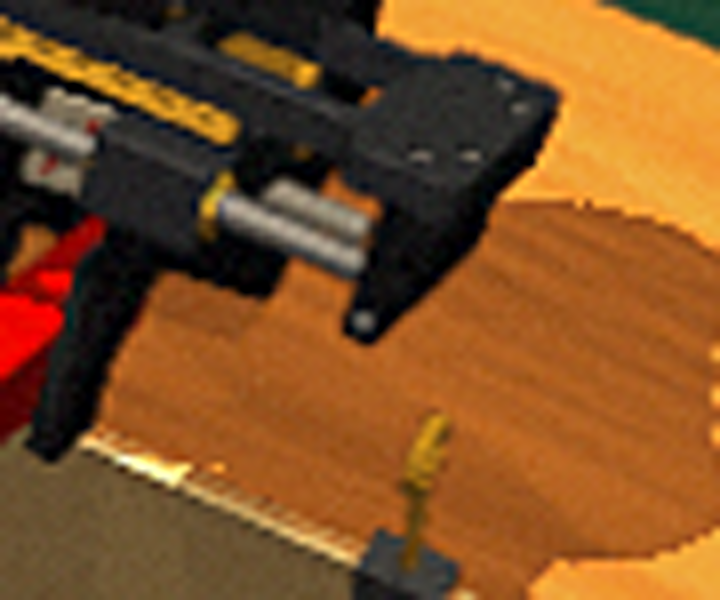

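View pics/e2.png

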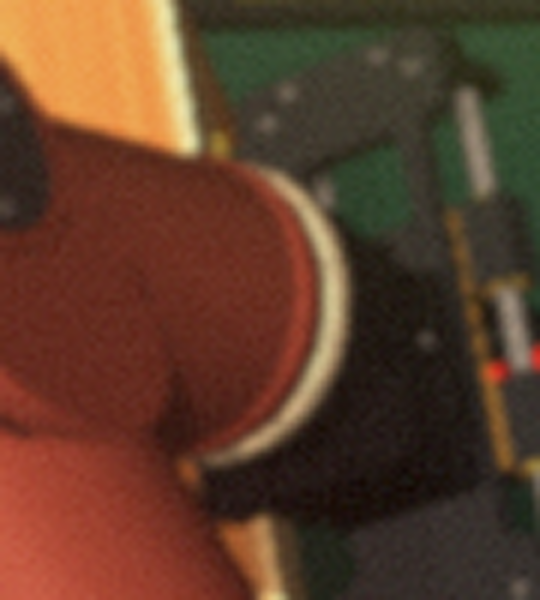

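View pics/wrist5.png

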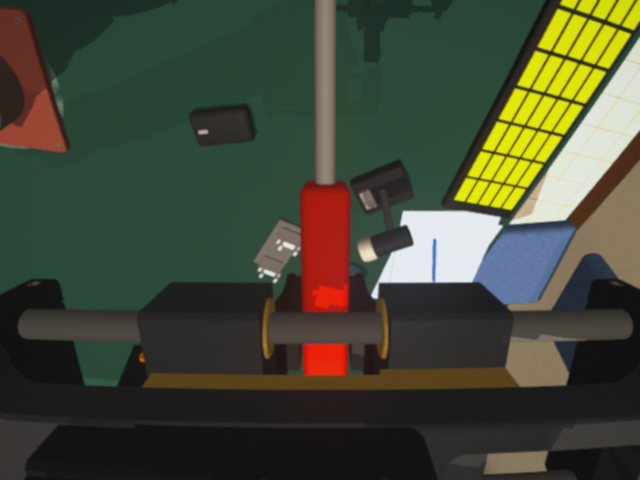

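```bash

python3 go.py 536 264 400 1.766 8 135 20 164
python3 go.py 536 264 400 1.766 -12 135 20 164

```

```text
t 8.47 now o [537.2 262.2 399.5] tcp target [537.9 151.4 581.2]
SLIDE m [-0.0463, -0.0005, 0.0544] DR deg [-0.04, 19.91, -0.15] F [ 0.1 -1.7 -0.8]
t 8.47 now o [537.2 262.2 399.5] tcp target [548.6  97.1 532.3]
SLIDE m [-0.0723, -0.0004, 0.1235] DR deg [-0.01, 39.91, -0.15] F [ 0.1 -1.7 -0.8]
```

```bash

python3 -m inch '{"slide":[[-0.012,0,0.012],[-0.023,0,0.025],[-0.034,0,0.039],[-0.046,0,0.054],[-0.053,0,0.07]],"dr":[[0,5,0],[0,10,0],[0,15,0],[0,20,0],[0,25,0]]}' -
python3 go.py 536 264 385 1.766 -12 135 20 164

```

```text
t: 8.88
eef_pos: [541.0, 134.1, 571.7]
eef_rot: [3.138, 0.045, 1.758]
contact_force: [-0.6, -1.2, -2.4]
grip_width: 0.227
t 8.88 now o [537.5 263.1 401.8] tcp target [548.6  97.1 517.3]
SLIDE m [-0.0353, 0.0005, 0.056] DR deg [0.23, 14.61, -0.44] F [-0.6 -1.2 -2.4]
```

```bash

python3 -m inch '{"slide":[[-0.01,0,0.014],[-0.02,0,0.029],[-0.031,0,0.047],[-0.035,0,0.056],[-0.035,0,0.056]],"dr":[[0,4,-0.1],[0.1,8,-0.2],[0.2,13,-0.4],[0.2,14.6,-0.4],[0.2,14.6,-0.4]]}' -
python3 go.py 536 264 385 1.766 -12 135 20 164
cat > look.py <<'E'
import sys; from h import *
import pickle
tag=sys.argv[1]
S=shot("scene",tag);s=robot.sense();pickle.dump((S,s),open(f"st{tag}.pkl","wb"))
Rc=R.from_euler("xyz",s["eef_rot"])
tip=Rc.apply([135,37.5,164])+s["eef_pos"];bend=Rc.apply([135,0,164])+s["eef_pos"]
print(s["t"],tip.round(1),bend.round(1),proj(S,[tip,bend,[579.3,273.6,323]]).round(1).tolist())
crop(S,f"pics/e{tag}.png",320,90,90,75,8)
E
python3 look.py 6
```

```text
t: 9.3
eef_pos: [547.8, 96.4, 515.0]
eef_rot: [-3.137, -0.206, 1.761]
contact_force: [-0.5, -0.1, -1.3]
grip_width: 0.224
t 9.30 now o [535.3 262.6 381.9] tcp target [548.6  97.1 517.3]
SLIDE m [0.0011, 0.0009, -0.0022] DR deg [-0.23, 0.22, -0.26] F [-0.5 -0.1 -1.3]
9.35 [552.2 267.6 382.9] [515.4 260.4 383. ] [[363.3, 123.7], [347.0, 116.6], [372.6, 146.2]]
```

View pics/e6.png

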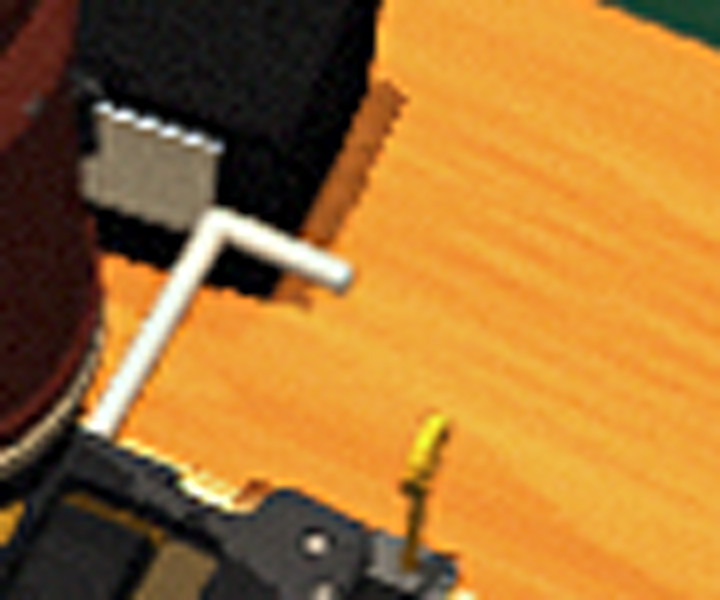

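```bash

python3 - <<'E'
from h import *
T=shot("top","6"); crop(T,"pics/e6t.png",200,190,80,100,6)
E
python3 go.py 581 275 350 1.766 -12 135 20 164
```

```text
t 9.40 now o [534.9 265.8 383.8] tcp target [593.6 108.1 482.3]
SLIDE m [-0.0077, 0.0465, 0.0338] DR deg [-0.15, 0.33, 0.06] F [-0.2  0.3 -1.6]
```

View pics/e6t.png

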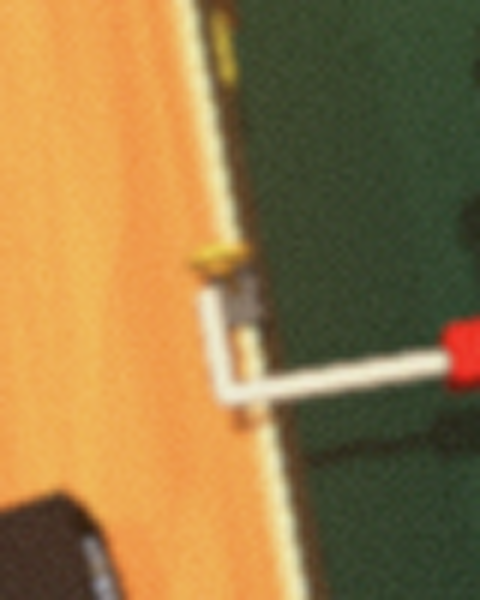

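```bash
cat > d.py <<'E'
from h import *
import pickle
S,T=pickle.load(open("st.pkl","rb"))
px=lambda c,k,o:(np.array(c,float)+.5)/k-.5+np.array(o)
a,e=tri([S,T],[px((347,274),8,(320,90)),px((206,290),6,(200,190))]);print("tip",a.round(1),np.round(e,1))
b,e2=tri([S,T],[px((218,222),8,(320,90)),px((230,393),6,(200,190))]);print("bend",b.round(1),np.round(e2,1))
c,e=tri([S,T],[px((430,452),8,(320,90)),px((219,259),6,(200,190))]);print("ring",c.round(1),np.round(e,1))
s=robot.sense();Rc=R.from_euler("xyz",s["eef_rot"])
print(Rc.apply([[135,37.5,164],[135,0,164]])+s["eef_pos"])
E
python3 d.py
```

```text
tip [552.1 268.5 382.2] [1. 1.]
bend [515.9 260.1 381.7] [0.4 0.4]
ring [579.5 274.5 322.1] [1. 1.]
[[552.06028741 269.2061538  383.71465553]
 [515.28432735 261.8732952  383.80379873]]
```

```bash

python3 -m inch '{"slide":[[-0.002,0.015,0.002],[-0.004,0.03,0.005],[-0.006,0.04,0.015],[-0.0075,0.046,0.025],[-0.0075,0.0462,0.032]],"dr":[[0,0.3,0],[0,0.3,0],[0,0.3,0],[0,0.3,0],[0,0.3,0]]}' -
python3 go.py 580 275 352 1.766 -12 135 20 164
```

```text
t: 9.82
eef_pos: [594.0, 110.9, 482.7]
eef_rot: [-3.138, -0.208, 1.771]
contact_force: [0.1, 1.1, -1.0]
grip_width: 0.223
t 9.82 now o [580.  277.5 350.1] tcp target [592.6 108.1 484.3]
SLIDE m [-0.0021, -0.0019, -0.0021] DR deg [-0.25, 0.07, 0.3] F [ 0.1  1.1 -1. ]
```

```bash

python3 -m inch '{"slide":[[-0.0023,-0.001,0.001],[-0.0026,-0.001,0.0025],[-0.003,-0.001,0.004],[-0.0034,-0.001,0.0055],[-0.0036,-0.001,0.007]],"dr":[[-0.2,0,0.3],[-0.2,0,0.3],[-0.2,0,0.3],[-0.2,0,0.3],[-0.2,0,0.3]]}' -
python3 go.py 580 275 339 1.766 -12 135 20 164
```

```text
t: 10.23
eef_pos: [592.7, 107.8, 476.6]
eef_rot: [3.141, -0.21, 1.766]
contact_force: [0.4, 0.8, -0.2]
grip_width: 0.225
t 10.23 now o [580.3 274.7 344.3] tcp target [592.6 108.1 471.3]
SLIDE m [-0.0007, -0.0, 0.0052] DR deg [0.04, -0.03, -0.02] F [ 0.4  0.8 -0.2]
```

Now slowly down, 0.8 mm per row.

```bash

python3 -m inch '{"slide":[[-0.0002,0,0.0008],[-0.0003,0,0.0016],[-0.0005,0,0.0024],[-0.0006,0,0.003],[-0.0008,0,0.0037]],"dr":[[0,0,0],[0,0,0],[0,0,0],[0,0,0],[0,0,0]]}' -
python3 go.py 580 275 339 1.766 -12 135 20 164
```

```text
t: 10.65
eef_pos: [592.9, 108.0, 472.2]
eef_rot: [-3.141, -0.21, 1.765]
contact_force: [-0.0, 0.3, -0.6]
grip_width: 0.229
t 10.65 now o [580.4 274.9 339.9] tcp target [592.6 108.1 471.3]
SLIDE m [0.0, -0.0003, 0.0009] DR deg [-0.01, -0.01, -0.03] F [-0.   0.3 -0.6]
```

```bash

python3 -m inch '{"slide":[[-0.0001,0,0.0006],[-0.0002,0,0.0012],[-0.0004,0,0.0018],[-0.0005,0,0.0024],[-0.0006,0,0.003]],"dr":[[0,0,0],[0,0,0],[0,0,0],[0,0,0],[0,0,0]]}' -
python3 go.py 580 275 339 1.766 -12 135 20 164
```

```text
t: 11.07
eef_pos: [592.9, 108.1, 469.4]
eef_rot: [3.141, -0.21, 1.766]
contact_force: [-0.6, -0.7, 0.6]
grip_width: 0.224
t 11.07 now o [580.4 275.  337.2] tcp target [592.6 108.1 471.3]
SLIDE m [0.0005, -0.0003, -0.0018] DR deg [0.02, -0.03, -0.02] F [-0.6 -0.7  0.6]
```

```bash

python3 -m inch '{"slide":[[-0.0001,0,0.0005],[-0.0002,0,0.001],[-0.0003,0,0.0015],[-0.0004,0,0.002],[-0.0004,0,0.002]],"dr":[[0,0,0],[0,0,0],[0,0,0],[0,0,0],[0,0,0]]}' -
python3 go.py 580 275 339 1.766 -12 135 20 164
python3 look.py 7; python3 - <<'E'
from h import *
T=shot("top","7"); crop(T,"pics/e7t.png",200,190,80,100,6)
E
```

```text
t: 11.48
eef_pos: [592.9, 108.0, 467.1]
eef_rot: [-3.141, -0.21, 1.765]
contact_force: [-0.1, -0.0, 1.6]
grip_width: 0.229
t 11.48 now o [580.3 274.9 334.7] tcp target [592.6 108.1 471.3]
SLIDE m [0.0011, -0.0003, -0.0042] DR deg [-0.02, -0.01, -0.03] F [-0.1 -0.   1.6]
11.5333 [597.5 278.3 334.8] [560.7 271.  334.8] [[381.4, 146.1], [365.4, 139.0], [372.6, 146.2]]
```

View pics/e7.png

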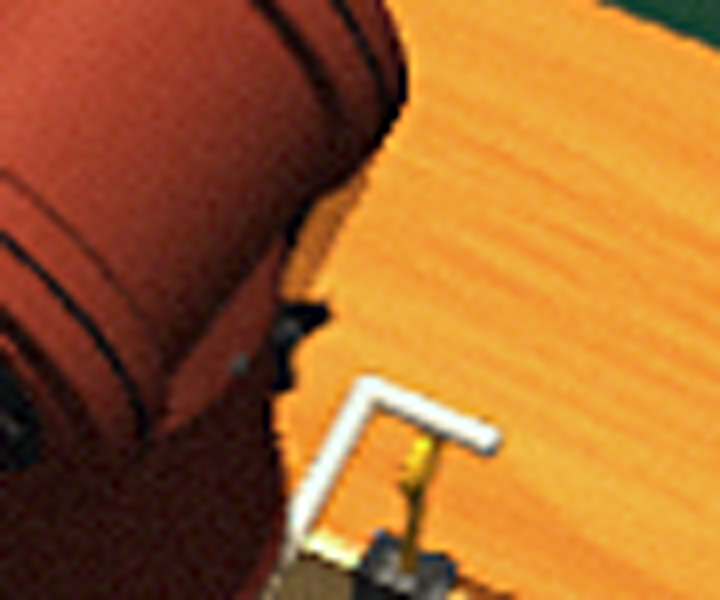

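View pics/e7t.png

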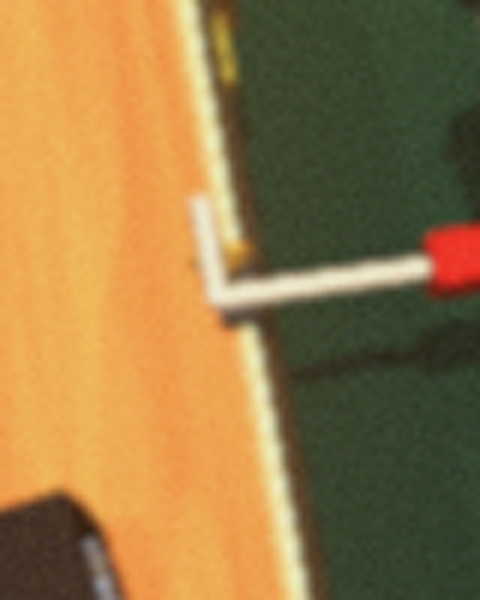

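```bash

python3 -m inch '{"slide":[[0.0012,0,-0.005],[0.0025,0,-0.01],[0.0025,-0.01,-0.01],[0.0025,-0.03,-0.01],[0.0025,-0.045,-0.01]],"dr":[[0,0,0],[0,0,0],[0,0,0],[0,0,0],[0,0,0]]}' -
python3 go.py 538.8 267.2 322 1.766 -12 135 20 164
```

```text
t: 12.0
eef_pos: [547.6, 99.1, 477.2]
eef_rot: [-3.14, -0.209, 1.765]
contact_force: [0.1, 0.1, -1.4]
grip_width: 0.224
t 12.00 now o [535.  265.9 344.8] tcp target [551.4 100.3 454.3]
SLIDE m [-0.0043, 0.004, 0.0225] DR deg [-0.05, 0.04, -0.06] F [ 0.1  0.1 -1.4]
```

```bash

python3 -m inch '{"slide":[[-0.001,0.004,0.006],[-0.002,0.004,0.012],[-0.003,0.004,0.018],[-0.0043,0.004,0.0225],[-0.0043,0.004,0.0225]],"dr":[[0,0,0],[0,0,0],[0,0,0],[0,0,0],[0,0,0]]}' -
python3 go.py 538.8 267.2 322 1.766 -12 135 20 164
python3 look.py 8; python3 - <<'E'
from h import *
T=shot("top","8"); crop(T,"pics/e8t.png",200,190,80,100,6)
s=robot.sense();Rc=R.from_euler("xyz",s["eef_rot"])
print((proj(T,Rc.apply([[135,37.5,164],[135,0,164]])+s["eef_pos"])-[200,190]+.5)*6)
E
```

```text
t: 12.42
eef_pos: [552.5, 101.0, 452.9]
eef_rot: [-3.139, -0.209, 1.765]
contact_force: [0.5, 0.1, -1.3]
grip_width: 0.226
t 12.42 now o [539.6 267.7 320.4] tcp target [551.4 100.3 454.3]
SLIDE m [-0.0001, -0.0012, -0.0015] DR deg [-0.14, 0.03, -0.06] F [ 0.5  0.1 -1.3]
12.4667 [557.  271.1 321.1] [520.2 263.9 321.2] [[363.5, 141.9], [347.9, 135.1], [372.6, 146.2]]
[[225.92863363 317.38897654]
 [244.44991652 416.36870588]]
```

View pics/e8.png

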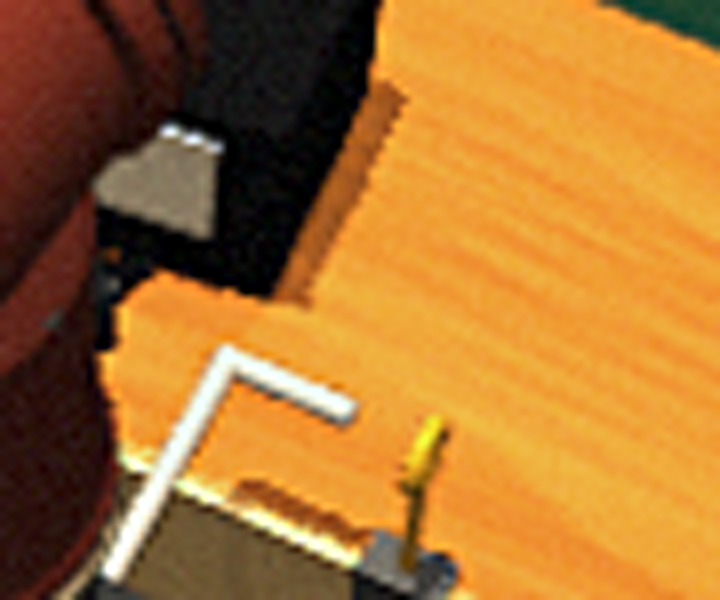

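View pics/e8t.png

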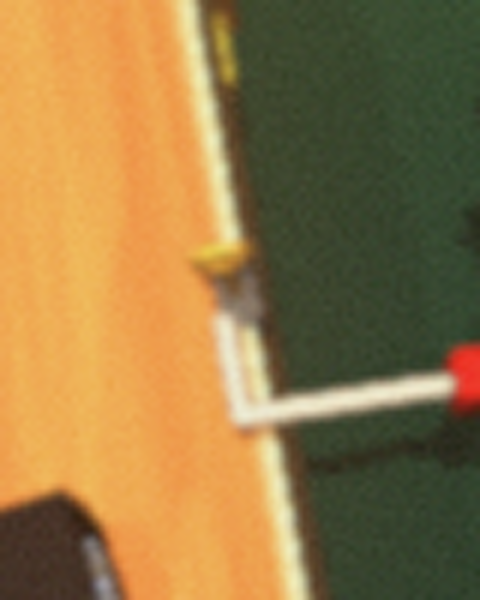

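```bash
cat > d2.py <<'E'
from d import *
print('--')
a,e=tri([S,T],[px((351,411),8,(320,90)),px((222,314),6,(200,190))]);print("tip",a.round(1),np.round(e,1))
b,e2=tri([S,T],[px((228,357),8,(320,90)),px((242,412),6,(200,190))]);print("bend",b.round(1),np.round(e2,1))
c,e=tri([S,T],[px((428,452),8,(320,90)),px((220,259),6,(200,190))]);print("ring",c.round(1),np.round(e,1))
E
python3 d2.py
```

```text
tip [552.1 268.5 382.2] [1. 1.]
bend [515.9 260.1 381.7] [0.4 0.4]
ring [579.5 274.5 322.1] [1. 1.]
[[557.2039648  271.12438995 321.64969   ]
 [520.41148733 263.8744622  321.69605272]]
--
tip [557.1 271.4 324.8] [0.7 0.7]
bend [520.9 263.8 325.1] [0.4 0.4]
ring [579.3 274.  322.6] [0.9 0.9]
```

```bash

python3 go.py 538.2 266.1 322.2 1.766 -12 135.7 20 160.8; python3 go.py 579.4 274.3 322.2 1.766 -12 135.7 20 160.8
```

```text
t 12.52 now o [540.  267.8 324.9] tcp target [550.8  99.2 451.3]
SLIDE m [-0.0019, -0.0022, 0.0025] DR deg [-0.06, 0.02, -0.05] F [-0.2 -0.1 -0.4]
t 12.52 now o [540.  267.8 324.9] tcp target [592.  107.4 451.3]
SLIDE m [-0.0018, 0.0398, 0.0025] DR deg [-0.06, 0.02, -0.05] F [-0.2 -0.1 -0.4]
```

```bash

python3 -m inch '{"slide":[[-0.0019,0,0.0025],[-0.0019,0.003,0.0025],[-0.0019,0.008,0.0025],[-0.0019,0.013,0.0025],[-0.0019,0.015,0.0025]],"dr":[[0,0,0],[0,0,0],[0,0,0],[0,0,0],[0,0,0]]}' -
python3 go.py 579.4 274.3 322.2 1.766 -12 135.7 20 160.8
python3 look.py 9; python3 - <<'E'
from h import *
T=shot("top","9"); crop(T,"pics/e9t.png",200,190,80,100,6)
E
```

```text
t: 12.93
eef_pos: [568.3, 102.8, 451.7]
eef_rot: [-3.142, -0.209, 1.766]
contact_force: [0.1, 0.2, -1.5]
grip_width: 0.23
t 12.93 now o [555.7 269.7 322.6] tcp target [592.  107.4 451.3]
SLIDE m [-0.0002, 0.0242, 0.0004] DR deg [-0.0, 0.0, -0.02] F [ 0.1  0.2 -1.5]
12.9833 [572.9 273.1 319.2] [536.1 265.8 319.2] [[369.9, 145.8], [354.2, 138.9], [372.6, 146.2]]
```

View pics/e9.png

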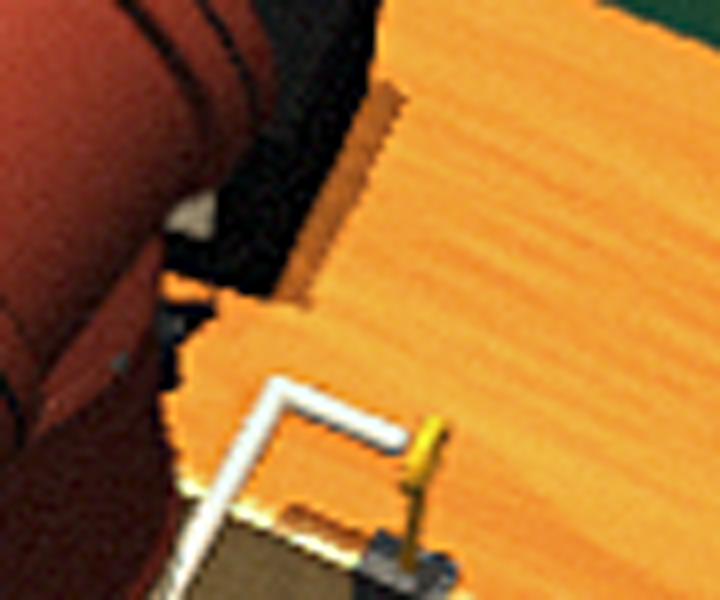

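View pics/e9t.png

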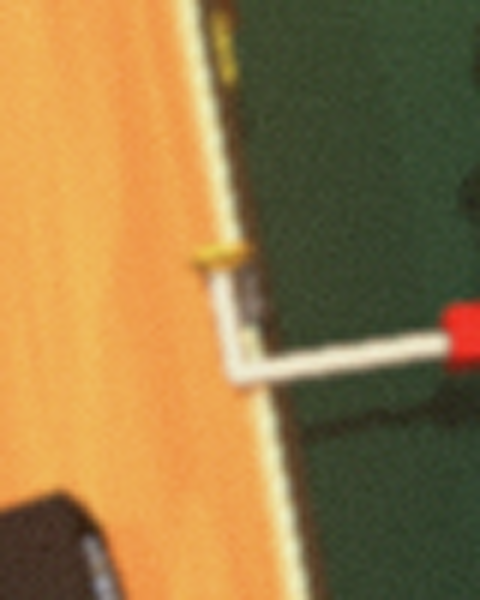

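```bash

python3 -m inch '{"slide":[[0,0.002,0],[0,0.004,0],[0,0.006,0],[0,0.008,0],[0,0.01,0]],"dr":[[0,0,0],[0,0,0],[0,0,0],[0,0,0],[0,0,0]]}' -
python3 go.py 579.4 274.3 322.2 1.766 -12 135.7 20 160.8
python3 look.py 10
```

```text
t: 13.45
eef_pos: [577.5, 104.5, 451.7]
eef_rot: [-3.141, -0.21, 1.766]
contact_force: [-0.0, -0.4, -0.9]
grip_width: 0.23
t 13.45 now o [564.9 271.4 322.7] tcp target [592.  107.4 451.3]
SLIDE m [-0.0001, 0.0148, 0.0004] DR deg [-0.01, -0.01, -0.02] F [-0.  -0.4 -0.9]
13.5 [582.3 274.9 319.3] [545.5 267.6 319.3] [[373.9, 147.6], [358.2, 140.6], [372.6, 146.2]]
```

View pics/e10.png

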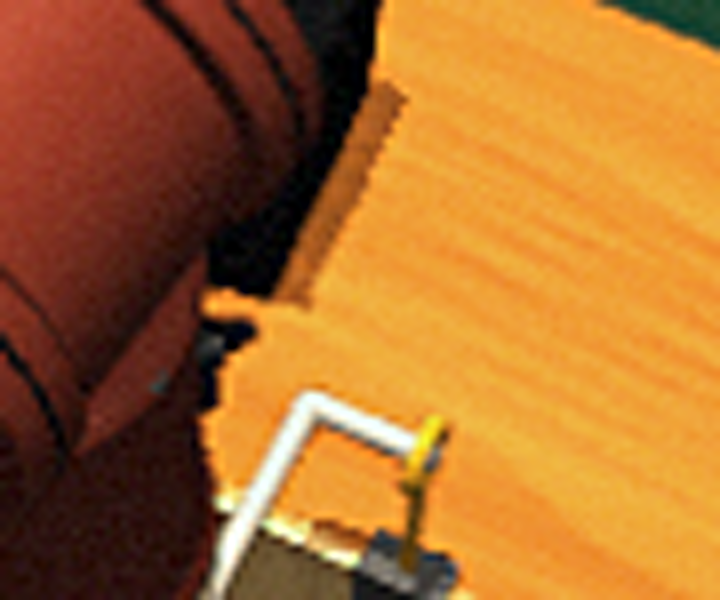

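The finger's tip is entering the ring at about (430,452), with no force on it. I'll go on in.

```bash

python3 -m inch '{"slide":[[0,0.003,0],[0,0.006,0],[0,0.009,0],[0,0.012,0],[0,0.0145,0]],"dr":[[0,0,0],[0,0,0],[0,0,0],[0,0,0],[0,0,0]]}' -
python3 go.py 579.4 274.3 322.2 1.766 -12 135.7 20 160.8
python3 look.py 11
```

```text
t: 13.92
eef_pos: [591.9, 107.3, 451.6]
eef_rot: [-3.141, -0.21, 1.766]
contact_force: [0.2, 1.2, -0.9]
grip_width: 0.223
t 13.92 now o [579.3 274.2 322.5] tcp target [592.  107.4 451.3]
SLIDE m [-0.0, 0.0001, 0.0003] DR deg [-0.02, -0.01, -0.03] F [ 0.2  1.2 -0.9]
13.9667 [596.7 277.7 319.2] [559.9 270.4 319.2] [[380.1, 150.4], [364.3, 143.4], [372.6, 146.2]]
```

View pics/e11.png

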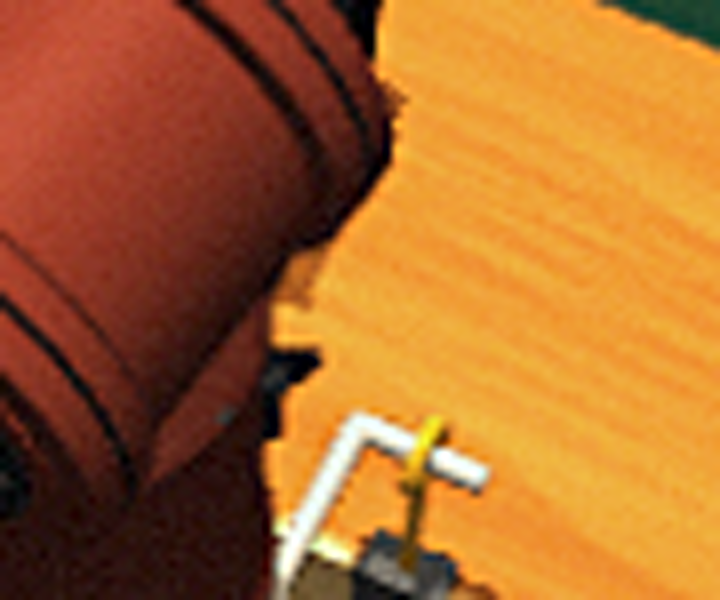

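```bash
python3 - <<'E'
from h import *
import pickle
S,T=pickle.load(open("st.pkl","rb"))
for uv in [(402,214),(392,215),(384,217),(365,210),(388,237),(408,215)]: print(uv,onz(T,uv,0).round(0),onz(T,uv,165).round(0))
for uv in [(288,327),(320,328)]: print("S",uv,onz(S,uv,165).round(0))
# swing table
yaw=1.766;hx=np.array([np.cos(yaw),np.sin(yaw),0]);H=np.array([578.3,278.4,115]);r=207.2
for th in np.arange(0.02,1.53,.1): print(round(th,2),(H+r*(-np.sin(th)*hx+np.array([0,0,np.cos(th)]))).round(1))
E
```

```text
(402, 214) [[ 705. -133.    0.]] [[ 659. -111.  165.]]
(392, 215) [[ 702. -106.    0.]] [[657. -87. 165.]]
(384, 217) [[697. -83.   0.]] [[652. -67. 165.]]
(365, 210) [[718. -32.   0.]] [[671. -20. 165.]]
(388, 237) [[641. -92.   0.]] [[601. -75. 165.]]
(408, 215) [[ 702. -149.    0.]] [[ 656. -126.  165.]]
S (288, 327) [[ 666. -108.  165.]]
S (320, 328) [[718. -67. 165.]]
0.02 [579.1 274.3 322.2]
0.12 [583.1 254.1 320.7]
0.22 [587.1 234.  317.2]
0.32 [590.9 214.5 311.7]
0.42 [594.7 195.5 304.2]
0.52 [598.3 177.4 294.8]
0.62 [601.7 160.3 283.6]
0.72 [604.8 144.4 270.8]
0.82 [607.7 129.8 256.4]
0.92 [610.3 116.7 240.5]
1.02 [612.5 105.2 223.4]
1.12 [614.5  95.4 205.3]
1.22 [616.   87.5 186.2]
1.32 [617.2  81.5 166.4]
1.42 [618.   77.4 146.1]
1.52 [618.4  75.4 125.5]
```

```bash
cat > sw.py <<'E'
import sys; from h import *
th,tilt=map(float,sys.argv[1:3]); o=np.array([135.7,20,160.8]) if len(sys.argv)<6 else np.array(list(map(float,sys.argv[3:6])))
yaw=1.766;hx=np.array([np.cos(yaw),np.sin(yaw),0]);H=np.array([578.3,278.4,115]);r=207.2
s=robot.sense(); Rc=R.from_euler("xyz",s["eef_rot"]); p=s["eef_pos"]
hk=H+r*(-np.sin(th)*hx+np.array([0,0,np.cos(th)]))
Rt=R.from_euler("ZYX",[yaw,np.radians(tilt),np.pi]); pt=hk-Rt.apply(o)
h=p+Rc.apply(o)-H; u=-h@hx
print("t %.2f"%s["t"],"hook th %.3f r %.1f lat %.1f"%(np.arctan2(u,h[2]),np.hypot(u,h[2]),h@np.array([-np.sin(yaw),np.cos(yaw),0])),"F",s["contact_force"].round(1),"Ttool",Rc.inv().apply(s["wrist_torque"]).round(2))
print("SLIDE",(Rc.inv().apply(pt-p)/1000).round(4).tolist(),"DR",np.degrees((Rc.inv()*Rt).as_rotvec()).round(2).tolist(), "fmax/row ok")
E
python3 sw.py 0.12 -9
```

```text
t 13.97 hook th 0.020 r 207.5 lat -0.4 F [-0.1 -0.  -0.9] Ttool [ 0.03 -0.35 -0.01]
SLIDE [-0.0119, -0.0004, -0.0094] DR [-0.01, -3.0, -0.03] fmax/row ok
```

```bash
python3 -m inch '{"slide":[[-0.0024,0,-0.0019],[-0.0048,0,-0.0038],[-0.0072,0,-0.0056],[-0.0096,0,-0.0075],[-0.0119,0,-0.0094]],"dr":[[0,-0.6,0],[0,-1.2,0],[0,-1.8,0],[0,-2.4,0],[0,-3,0]]}' -
python3 sw.py 0.24 -6; python3 look.py 12
```

```text
t: 14.38
eef_pos: [594.2, 93.5, 458.7]
eef_rot: [-3.142, -0.156, 1.765]
contact_force: [0.6, -0.2, -2.0]
grip_width: 0.229
t 14.38 hook th 0.123 r 207.5 lat 0.2 F [ 0.6 -0.2 -2. ] Ttool [ 0.01 -0.29 -0.03]
SLIDE [-0.0158, 0.0003, -0.0058] DR [-0.0, -2.95, -0.03] fmax/row ok
14.4333 [600.5 256.  317.8] [563.7 248.7 317.8] [[375.4, 158.0], [359.5, 151.0], [372.6, 146.2]]
```

View pics/e12.png

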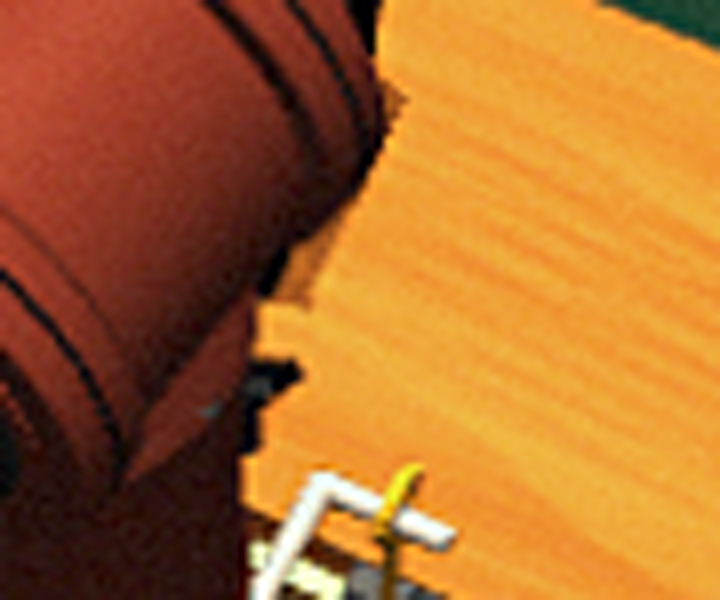

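```bash
python3 -m inch '{"slide":[[-0.003,0,-0.0012],[-0.0063,0,-0.0024],[-0.0095,0,-0.0035],[-0.0127,0,-0.0047],[-0.0158,0,-0.0058]],"dr":[[0,-0.6,0],[0,-1.2,0],[0,-1.8,0],[0,-2.4,0],[0,-3,0]]}' -
python3 sw.py 0.36 -3
```

```text
t: 14.85
eef_pos: [597.4, 77.2, 461.7]
eef_rot: [-3.141, -0.104, 1.765]
contact_force: [0.3, 0.3, -0.6]
grip_width: 0.23
t 14.85 hook th 0.241 r 206.8 lat 0.2 F [ 0.3  0.3 -0.6] Ttool [ 0.01 -0.29  0.05]
SLIDE [-0.0157, 0.0003, -0.0023] DR [-0.02, -2.94, -0.04] fmax/row ok
```

```bash
python3 -m inch '{"slide":[[-0.003,0,-0.0005],[-0.0062,0,-0.001],[-0.0094,0,-0.0014],[-0.0126,0,-0.0019],[-0.0157,0,-0.0023]],"dr":[[0,-0.6,0],[0,-1.2,0],[0,-1.8,0],[0,-2.4,0],[0,-3,0]]}' -
python3 sw.py 0.48 0
```

```text
t: 15.27
eef_pos: [600.5, 61.7, 462.3]
eef_rot: [-3.141, -0.051, 1.765]
contact_force: [-0.3, 0.6, -0.6]
grip_width: 0.225
t 15.27 hook th 0.361 r 207.0 lat 0.2 F [-0.3  0.6 -0.6] Ttool [ 0.1  -0.17  0.05]
SLIDE [-0.0147, 0.0003, 0.002] DR [-0.02, -2.95, -0.03] fmax/row ok
```

```bash
python3 -m inch '{"slide":[[-0.003,0,0.0003],[-0.006,0,0.0007],[-0.009,0,0.0011],[-0.012,0,0.0016],[-0.0147,0,0.002]],"dr":[[0,-0.6,0],[0,-1.2,0],[0,-1.8,0],[0,-2.4,0],[0,-3,0]]}' -
python3 sw.py 0.60 3.5; python3 look.py 13
python3 - <<'E'
from h import *
import pickle
S,_=pickle.load(open("st13.pkl","rb")); crop(S,"pics/e13.png",290,100,150,125,5)
E
```

```text
t: 15.68
eef_pos: [603.3, 47.5, 459.5]
eef_rot: [-3.141, 0.001, 1.765]
contact_force: [0.7, -0.1, -0.5]
grip_width: 0.223
t 15.68 hook th 0.481 r 207.0 lat 0.2 F [ 0.7 -0.1 -0.5] Ttool [ 0.02 -0.14 -0.03]
SLIDE [-0.0112, 0.0003, 0.0047] DR [-0.02, -3.45, -0.03] fmax/row ok
15.7333 [614.  186.4 295. ] [577.2 179.1 295.1] [[359.7, 188.6], [343.7, 181.2], [372.6, 146.2]]
```

View pics/e13.png

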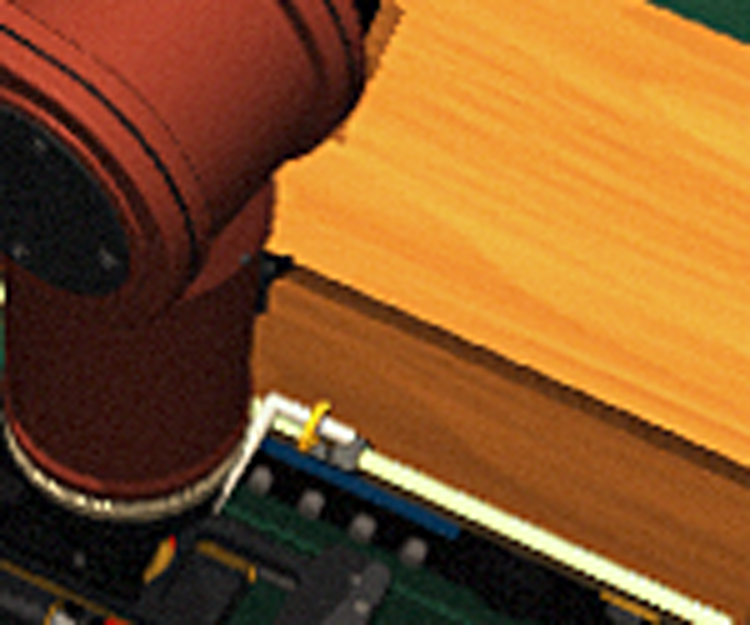

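Ring (about crop 317,425) still on the finger, and the flap is following. Continue.

```bash
python3 -m inch '{"slide":[[-0.0023,0,0.0008],[-0.0046,0,0.0017],[-0.0069,0,0.0027],[-0.0091,0,0.0037],[-0.0112,0,0.0047]],"dr":[[0,-0.7,0],[0,-1.4,0],[0,-2.1,0],[0,-2.8,0],[0,-3.4,0]]}' -
python3 sw.py 0.72 7
```

```text
t: 16.15
eef_pos: [605.5, 36.7, 454.7]
eef_rot: [-3.141, 0.06, 1.766]
contact_force: [0.7, 0.4, -1.6]
grip_width: 0.221
t 16.15 hook th 0.599 r 207.0 lat 0.3 F [ 0.7  0.4 -1.6] Ttool [ 0.05 -0.11  0.02]
SLIDE [-0.0088, 0.0003, 0.0083] DR [-0.02, -3.54, -0.02] fmax/row ok
```

```bash
python3 -m inch '{"slide":[[-0.0018,0,0.0016],[-0.0036,0,0.0032],[-0.0054,0,0.0049],[-0.0071,0,0.0066],[-0.0088,0,0.0083]],"dr":[[0,-0.7,0],[0,-1.4,0],[0,-2.1,0],[0,-2.8,0],[0,-3.5,0]]}' -
python3 sw.py 0.84 10.5
```

```text
t: 16.57
eef_pos: [607.2, 27.6, 446.8]
eef_rot: [-3.141, 0.122, 1.766]
contact_force: [0.5, -0.0, -0.8]
grip_width: 0.223
t 16.57 hook th 0.719 r 207.1 lat 0.3 F [ 0.5 -0.  -0.8] Ttool [ 0.04 -0.07  0.05]
SLIDE [-0.0054, 0.0003, 0.0114] DR [-0.03, -3.54, -0.02] fmax/row ok
```

```bash
python3 -m inch '{"slide":[[-0.0012,0,0.0022],[-0.0023,0,0.0044],[-0.0034,0,0.0067],[-0.0044,0,0.009],[-0.0054,0,0.0114]],"dr":[[0,-0.7,0],[0,-1.4,0],[0,-2.1,0],[0,-2.8,0],[0,-3.5,0]]}' -
python3 sw.py 0.96 14
```

```text
t: 16.98
eef_pos: [608.5, 21.0, 436.1]
eef_rot: [-3.141, 0.183, 1.766]
contact_force: [0.0, -0.3, -0.8]
grip_width: 0.227
t 16.98 hook th 0.839 r 207.2 lat 0.3 F [ 0.  -0.3 -0.8] Ttool [ 0.04  0.02 -0.03]
SLIDE [-0.0016, 0.0003, 0.014] DR [-0.03, -3.54, -0.02] fmax/row ok
```

```bash
python3 -m inch '{"slide":[[-0.0005,0,0.0027],[-0.0008,0,0.0055],[-0.0011,0,0.0083],[-0.0014,0,0.0112],[-0.0016,0,0.014]],"dr":[[0,-0.7,0],[0,-1.4,0],[0,-2.1,0],[0,-2.8,0],[0,-3.5,0]]}' -
python3 sw.py 1.08 17.5; python3 look.py 14
python3 - <<'E'
from h import *
import pickle
S,_=pickle.load(open("st14.pkl","rb")); crop(S,"pics/e14.png",270,120,150,125,5)
E
```

```text
t: 17.4
eef_pos: [609.3, 17.1, 422.6]
eef_rot: [-3.141, 0.244, 1.766]
contact_force: [0.4, -1.0, -0.8]
grip_width: 0.225
t 17.40 hook th 0.959 r 207.0 lat 0.3 F [ 0.4 -1.  -0.8] Ttool [ 0.04  0.09 -0.01]
SLIDE [0.0024, 0.0003, 0.0157] DR [-0.03, -3.54, -0.02] fmax/row ok
17.45 [628.1 113.8 230.1] [591.3 106.6 230.2] [[341.7, 230.3], [326.2, 222.8], [372.6, 146.2]]
```

View pics/e14.png

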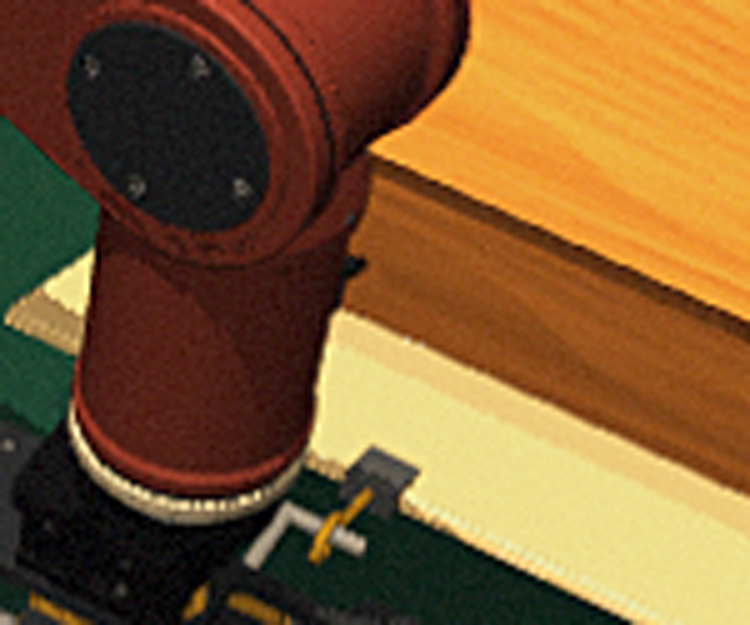

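```bash
python3 -m inch '{"slide":[[0.0004,0,0.0031],[0.0008,0,0.0062],[0.0013,0,0.0094],[0.0018,0,0.0126],[0.0024,0,0.0157]],"dr":[[0,-0.7,0],[0,-1.4,0],[0,-2.1,0],[0,-2.8,0],[0,-3.5,0]]}' -
python3 sw.py 1.2 21
```

```text
t: 17.87
eef_pos: [609.6, 15.7, 406.7]
eef_rot: [-3.141, 0.305, 1.766]
contact_force: [-0.0, -1.2, -1.8]
grip_width: 0.229
t 17.87 hook th 1.080 r 207.1 lat 0.3 F [-0.  -1.2 -1.8] Ttool [ 0.04  0.19 -0.02]
SLIDE [0.0069, 0.0003, 0.0166] DR [-0.03, -3.54, -0.02] fmax/row ok
```

```bash
python3 -m inch '{"slide":[[0.0013,0,0.0033],[0.0027,0,0.0066],[0.0041,0,0.01],[0.0055,0,0.0133],[0.0069,0,0.0166]],"dr":[[0,-0.7,0],[0,-1.4,0],[0,-2.1,0],[0,-2.8,0],[0,-3.5,0]]}' -
python3 sw.py 1.32 24.5
```

```text
t: 18.28
eef_pos: [609.2, 17.4, 388.8]
eef_rot: [-3.141, 0.366, 1.766]
contact_force: [-0.0, 0.5, -1.8]
grip_width: 0.224
t 18.28 hook th 1.199 r 206.9 lat 0.3 F [-0.   0.5 -1.8] Ttool [0.09 0.27 0.02]
SLIDE [0.0112, 0.0003, 0.0169] DR [-0.03, -3.55, -0.01] fmax/row ok
```

```bash
python3 -m inch '{"slide":[[0.0022,0,0.0034],[0.0044,0,0.0068],[0.0066,0,0.0102],[0.0089,0,0.0136],[0.0112,0,0.0169]],"dr":[[0,-0.7,0],[0,-1.4,0],[0,-2.1,0],[0,-2.8,0],[0,-3.5,0]]}' -
python3 sw.py 1.42 27.5; python3 look.py 15
python3 - <<'E'
from h import *
import pickle
S,_=pickle.load(open("st15.pkl","rb")); crop(S,"pics/e15.png",250,150,150,125,5)
E
```

```text
t: 18.7
eef_pos: [608.3, 21.8, 369.0]
eef_rot: [-3.141, 0.427, 1.766]
contact_force: [0.5, -0.3, -1.8]
grip_width: 0.224
t 18.70 hook th 1.320 r 207.0 lat 0.4 F [ 0.5 -0.3 -1.8] Ttool [0.03 0.35 0.03]
SLIDE [0.0132, 0.0003, 0.0133] DR [-0.03, -3.05, -0.01] fmax/row ok
18.75 [633.9  83.3 162.8] [597.1  76.  162.8] [[333.6, 255.1], [318.7, 247.8], [372.6, 146.2]]
```

View pics/e15.png

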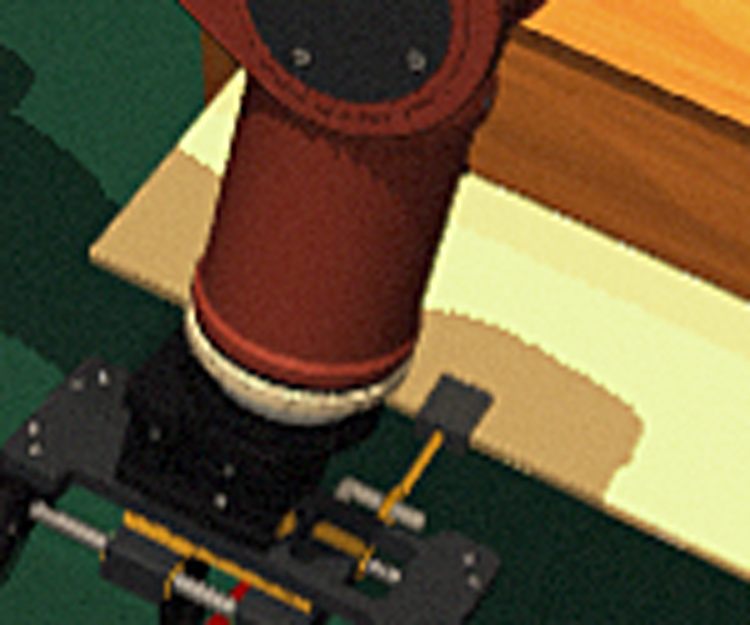

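View pics/scene15.png

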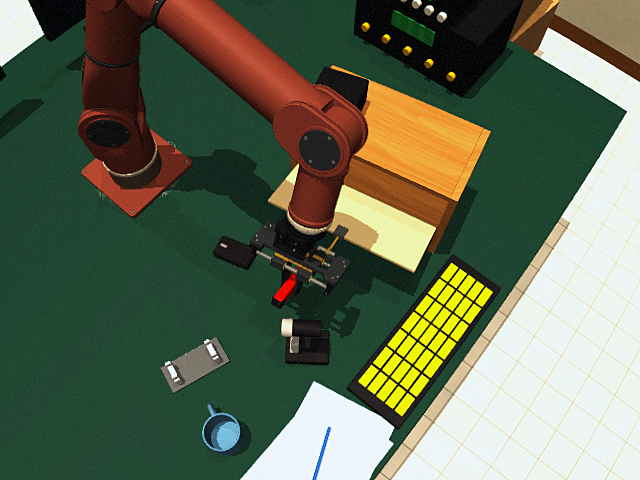

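```bash
python3 -m inch '{"slide":[[0.0026,0,0.0027],[0.0052,0,0.0054],[0.0079,0,0.0081],[0.0106,0,0.0107],[0.0132,0,0.0133]],"dr":[[0,-0.6,0],[0,-1.2,0],[0,-1.8,0],[0,-2.4,0],[0,-3,0]]}' -
python3 sw.py 1.5 30
```

```text
t: 19.17
eef_pos: [607.1, 28.2, 351.5]
eef_rot: [-3.141, 0.479, 1.766]
contact_force: [-0.4, 0.2, -1.3]
grip_width: 0.23
t 19.17 hook th 1.419 r 207.1 lat 0.4 F [-0.4  0.2 -1.3] Ttool [0.08 0.42 0.  ]
SLIDE [0.0132, 0.0003, 0.0097] DR [-0.03, -2.55, -0.01] fmax/row ok
```

```bash
python3 -m inch '{"slide":[[0.0026,0,0.0019],[0.0052,0,0.0038],[0.0079,0,0.0058],[0.0106,0,0.0078],[0.0132,0,0.0097]],"dr":[[0,-0.5,0],[0,-1,0],[0,-1.5,0],[0,-2,0],[0,-2.5,0]]}' -
python3 sw.py 1.53 30
```

```text
t: 19.58
eef_pos: [605.7, 35.3, 336.9]
eef_rot: [-3.141, 0.522, 1.766]
contact_force: [-0.5, -0.3, -1.6]
grip_width: 0.225
t 19.58 hook th 1.499 r 206.9 lat 0.3 F [-0.5 -0.3 -1.6] Ttool [ 0.08  0.38 -0.05]
SLIDE [0.0028, 0.0003, 0.0057] DR [-0.03, -0.07, -0.01] fmax/row ok
```

```bash
python3 -m inch '{"slide":[[0.0005,0,0.001],[0.001,0,0.002],[0.0015,0,0.003],[0.002,0,0.004],[0.0024,0,0.005]],"dr":[[0,0,0],[0,0,0],[0,0,0],[0,0,0],[0,0,0]]}' -
python3 sw.py 1.53 30; python3 look.py 16
python3 - <<'E'
from h import *
import pickle
S,_=pickle.load(open("st16.pkl","rb")); crop(S,"pics/e16.png",250,150,150,125,5)
T=shot("top","16");crop(T,"pics/e16t.png",220,150,130,190,3.1)
x,y,yaw=557.734,382.423,1.766; Hh=R.from_euler("z",yaw)
for th in (1.44,1.48,1.52):
    E=[]
    for yy in(190,-190):
        for dx in(-4,4):
            d=150; E.append(Hh.apply([-106-np.sin(th)*d+dx*np.cos(th),yy,115+np.cos(th)*d+dx*np.sin(th)])+[x,y,0])
    print(th,((proj(S,E)-[250,150]+.5)*5).round(0).tolist(),((proj(T,E)-[220,150]+.5)*3.1).round(0).tolist())
E
```

```text
t: 20.0
eef_pos: [605.8, 34.7, 331.7]
eef_rot: [3.142, 0.521, 1.765]
contact_force: [0.1, 0.8, 0.1]
grip_width: 0.229
t 20.00 hook th 1.524 r 207.1 lat 0.2 F [0.1 0.8 0.1] Ttool [ 0.02  0.61 -0.07]
SLIDE [0.0008, 0.0003, 0.0009] DR [-0.02, -0.13, -0.03] fmax/row ok
20.05 [635.7  76.6 122. ] [598.9  69.3 122. ] [[331.5, 265.1], [317.1, 257.9], [372.6, 146.2]]
1.44 [[86.0, 280.0], [86.0, 270.0], [810.0, 632.0], [814.0, 623.0]] [[311.0, 508.0], [309.0, 508.0], [215.0, 59.0], [213.0, 56.0]]
1.48 [[86.0, 287.0], [86.0, 278.0], [808.0, 638.0], [811.0, 630.0]] [[311.0, 509.0], [310.0, 508.0], [216.0, 62.0], [215.0, 59.0]]
1.52 [[87.0, 294.0], [86.0, 285.0], [805.0, 643.0], [808.0, 636.0]] [[312.0, 510.0], [311.0, 509.0], [217.0, 64.0], [216.0, 61.0]]
```

View pics/e16.png

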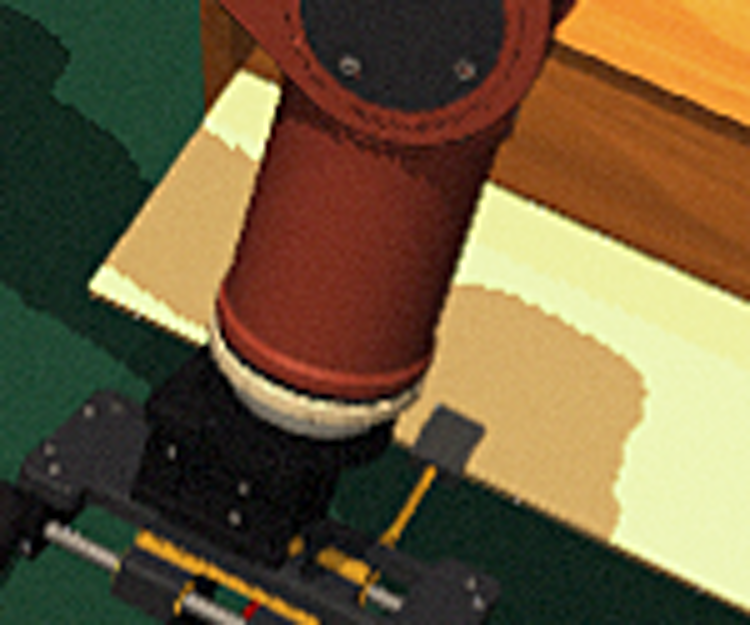

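View pics/e16t.png

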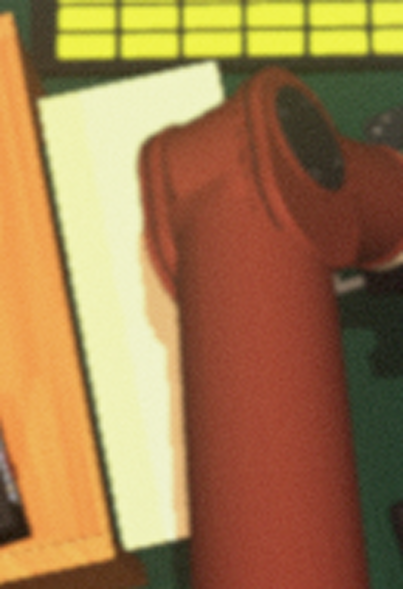

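```bash
python3 -m inch '{"slide":[[0.0003,0,0.0006],[0.0007,0,0.0012],[0.001,0,0.0018],[0.0013,0,0.0023],[0.0013,0,0.0023]],"dr":[[0,0,0],[0,0,0],[0,0,0],[0,0,0],[0,0,0]]}' -
python3 sw.py 1.52 30
```

```text
t: 20.52
eef_pos: [605.8, 34.6, 329.0]
eef_rot: [-3.141, 0.522, 1.766]
contact_force: [-1.5, -0.4, 0.9]
grip_width: 0.227
t 20.52 hook th 1.537 r 207.2 lat 0.3 F [-1.5 -0.4  0.9] Ttool [ 0.01  0.53 -0.  ]
SLIDE [-0.0014, 0.0003, -0.0033] DR [-0.03, -0.1, -0.02] fmax/row ok
```

```bash
python3 -m inch '{"slide":[[0.0003,0,0.0006],[0.0007,0,0.0012],[0.001,0,0.0018],[0.0013,0,0.0023],[0.0013,0,0.0023]],"dr":[[0,0,0],[0,0,0],[0,0,0],[0,0,0],[0,0,0]]}' -
python3 sw.py 1.52 30;python3 look.py 17
python3 - <<'E'
from h import *
import pickle
S,_=pickle.load(open("st17.pkl","rb")); crop(S,"pics/e17.png",250,180,110,90,7)
S2,_=pickle.load(open("st16.pkl","rb")); crop(S2,"pics/e17b.png",250,180,110,90,7)
E
```

```text
t: 20.93
eef_pos: [605.8, 34.0, 326.6]
eef_rot: [-3.141, 0.523, 1.765]
contact_force: [0.5, -3.8, 3.6]
grip_width: 0.226
t 20.93 hook th 1.549 r 207.9 lat 0.4 F [ 0.5 -3.8  3.6] Ttool [ 0.13 -0.45  0.01]
SLIDE [-0.0021, 0.0004, -0.0058] DR [-0.05, -0.06, -0.06] fmax/row ok
20.9833 [635.9  75.7 117.1] [599.1  68.4 117.1] [[331.3, 266.3], [316.9, 259.2], [372.6, 146.2]]
```

View pics/e17.png

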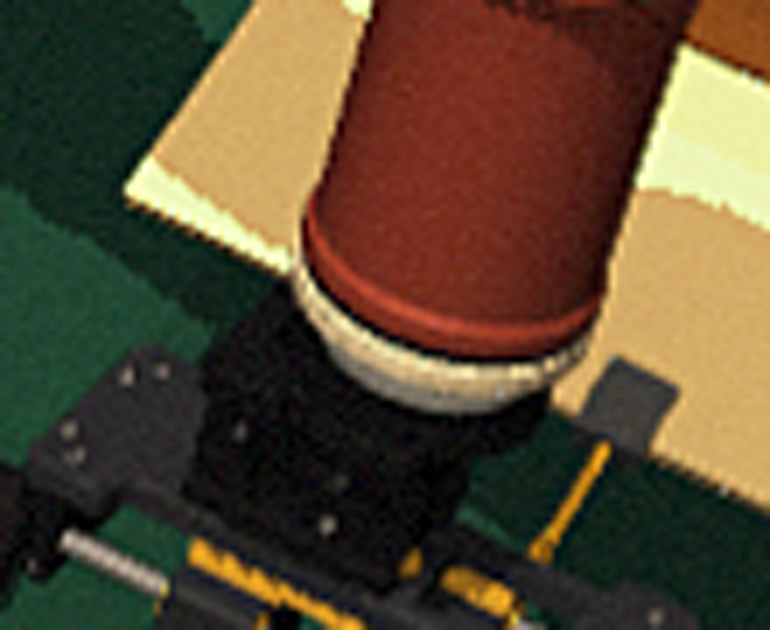

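View pics/e17b.png

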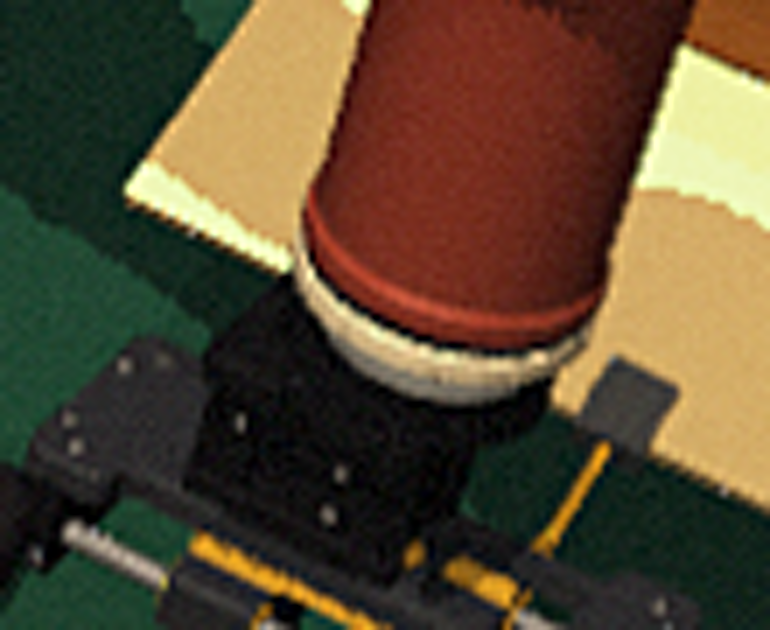

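```bash
python3 -m inch '{"slide":[[-0.0005,0,-0.002],[-0.001,0,-0.004],[-0.001,0,-0.004],[-0.001,0,-0.004],[-0.001,0,-0.004]],"dr":[[0,0,0],[0,0,0],[0,0,0],[0,0,0],[0,0,0]]}' -
python3 sw.py 1.53 30;python3 look.py 18
python3 - <<'E'
from h import *
T=shot("top","18");W=shot("wrist","18")
E
```

```text
t: 21.4
eef_pos: [605.5, 36.2, 330.1]
eef_rot: [-3.141, 0.521, 1.766]
contact_force: [0.3, -2.1, -0.5]
grip_width: 0.232
t 21.40 hook th 1.532 r 205.5 lat 0.5 F [ 0.3 -2.1 -0.5] Ttool [ 0.12  0.13 -0.02]
SLIDE [-0.0013, 0.0003, 0.0002] DR [-0.04, -0.12, 0.02] fmax/row ok
21.45 [635.3  78.1 120.6] [598.5  70.8 120.6] [[331.8, 264.8], [317.4, 257.7], [372.6, 146.2]]
```

View pics/scene18.png

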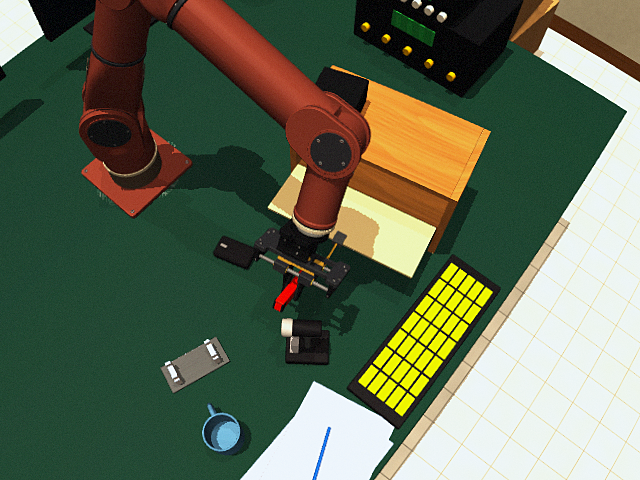

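View pics/wrist18.png

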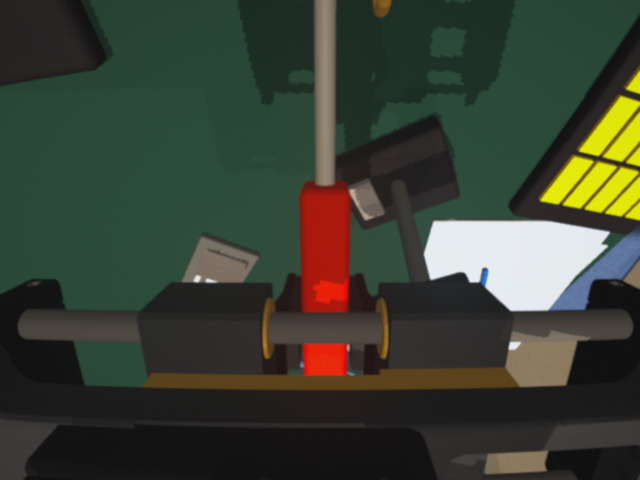

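```bash
python3 -m inch '{"slide":[[-0.0013,0,0],[-0.0013,0,0],[-0.0013,-0.002,0],[-0.0013,-0.004,0],[-0.0013,-0.006,0]],"dr":[[0,0,0],[0,0,0],[0,0,0],[0,0,0],[0,0,0]]}' -
python3 sw.py 1.53 30
```

```text
t: 21.97
eef_pos: [599.7, 33.6, 330.9]
eef_rot: [-3.141, 0.521, 1.766]
contact_force: [0.7, -0.5, -1.9]
grip_width: 0.225
t 21.97 hook th 1.528 r 206.9 lat 6.6 F [ 0.7 -0.5 -1.9] Ttool [0.09 0.6  0.01]
SLIDE [0.0003, 0.0065, 0.0003] DR [-0.03, -0.12, -0.01] fmax/row ok
```

```bash
python3 -m inch '{"slide":[[0,-0.003,0],[0,-0.006,0],[0,-0.009,0],[0,-0.013,0],[0,-0.017,0]],"dr":[[0,0,0],[0,0,0],[0,0,0],[0,0,0],[0,0,0]]}' -
python3 sw.py 1.53 30
```

```text
t: 22.38
eef_pos: [582.8, 30.2, 331.0]
eef_rot: [-3.141, 0.522, 1.766]
contact_force: [-0.4, 0.3, -1.3]
grip_width: 0.228
t 22.38 hook th 1.528 r 207.1 lat 23.8 F [-0.4  0.3 -1.3] Ttool [ 0.09  0.64 -0.04]
SLIDE [0.0004, 0.0237, 0.0002] DR [-0.03, -0.11, -0.01] fmax/row ok
```

```bash
python3 -m inch '{"slide":[[0,-0.005,0],[0,-0.01,0],[0,-0.018,0],[0,-0.026,0],[0,-0.034,0]],"dr":[[0,0,0],[0,0,0],[0,0,0],[0,0,0],[0,0,0]]}' -
python3 sw.py 1.53 30;python3 look.py 19
python3 - <<'E'
from h import *
import pickle
S,_=pickle.load(open("st19.pkl","rb")); crop(S,"pics/e19.png",250,180,110,90,7)
E
```

```text
t: 22.8
eef_pos: [549.0, 23.4, 330.9]
eef_rot: [-3.141, 0.522, 1.766]
contact_force: [-0.2, -0.8, -0.3]
grip_width: 0.229
t 22.80 hook th 1.528 r 207.1 lat 58.3 F [-0.2 -0.8 -0.3] Ttool [ 0.04  0.62 -0.  ]
SLIDE [0.0005, 0.0582, 0.0001] DR [-0.04, -0.11, -0.02] fmax/row ok
22.85 [577.6  64.7 121.3] [540.8  57.5 121.3] [[308.7, 254.1], [294.6, 247.0], [372.6, 146.2]]
```

View pics/e19.png

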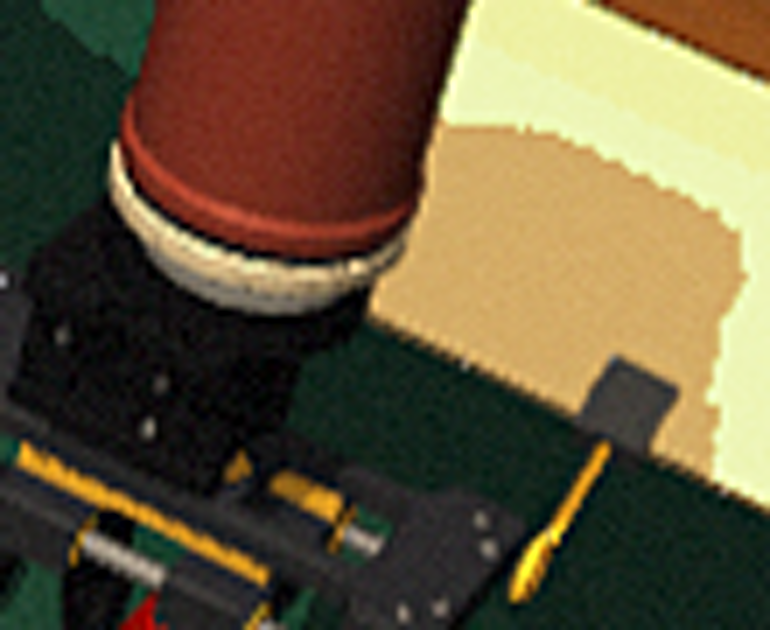

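```bash
python3 go.py 521.6 -285.4 250 1.245 2
```

```text
t 22.85 now o [563.4 -57.3 188.6] tcp target [ 523.4 -280.   413.9]
SLIDE m [-0.295, -0.0824, 0.0737] DR deg [8.17, 27.26, 28.91] F [-1.3 -0.8 -1.9]
```

```bash
python3 -m inch '{"slide":[[-0.018,0,-0.026],[-0.045,-0.01,-0.042],[-0.08,-0.02,-0.042],[-0.115,-0.03,-0.038],[-0.15,-0.04,-0.03]],"dr":[[0.4,1.5,1.6],[1.3,4.2,4.5],[2.2,7.4,7.8],[3.2,10.6,11.2],[4.1,13.6,14.4]]}' -
python3 go.py 521.6 -285.4 250 1.245 2
```

```text
t: 23.27
eef_pos: [532.5, -97.9, 433.5]
eef_rot: [3.106, 0.275, 1.496]
contact_force: [0.5, -0.5, -1.4]
grip_width: 0.229
t 23.27 now o [ 535.  -142.6  275.7] tcp target [ 523.4 -280.   413.9]
SLIDE m [-0.1701, 0.0021, 0.0684] DR deg [4.24, 13.4, 14.5] F [ 0.5 -0.5 -1.4]
```

```bash
python3 -m inch '{"slide":[[-0.035,0,0.014],[-0.075,0,0.03],[-0.11,0.001,0.045],[-0.145,0.002,0.059],[-0.17,0.002,0.068]],"dr":[[0.9,2.8,3],[1.9,6,6.4],[2.8,8.8,9.5],[3.7,11.5,12.5],[4.2,13.4,14.5]]}' -
python3 -m inch '{"slide":[[0,0,0],[0,0,0],[0,0,0],[0,0,0],[0,0,0]],"dr":[[0,0,0],[0,0,0],[0,0,0],[0,0,0],[0,0,0]]}' -
python3 go.py 521.6 -285.4 250 1.245 2
python3 - <<'E'
from h import *
import pickle
S=shot("scene","20");T=shot("top","20");s=robot.sense();pickle.dump((S,T,s),open("st20.pkl","wb"))
Rc=R.from_euler("xyz",s["eef_rot"]);P=Rc.apply([[135,37.5,164],[135,0,164],[-66,10,151],[-66,-10,151]])+s["eef_pos"]
print(s["t"],P.round(1).tolist());print(((proj(S,P)-[160,240]+.5)*5).round().tolist(),((proj(T,P)-[400,200]+.5)*5).round().tolist())
crop(S,"pics/e20.png",160,240,150,120,5);crop(T,"pics/e20t.png",400,200,120,110,5)
E
```

```text
t: 23.68
eef_pos: [522.5, -282.4, 413.1]
eef_rot: [-3.141, 0.038, 1.241]
contact_force: [0.4, -0.1, -0.7]
grip_width: 0.224
t: 24.1
eef_pos: [524.5, -277.2, 413.3]
eef_rot: [-3.141, 0.039, 1.249]
contact_force: [0.4, 0.2, -0.7]
grip_width: 0.228
t 24.10 now o [ 522.4 -283.2  249.4] tcp target [ 523.4 -280.   413.9]
SLIDE m [-0.003, -0.0001, -0.0005] DR deg [-0.02, 0.23, 0.24] F [ 0.4  0.2 -0.7]
24.2 [[600.6, -167.6, 244.2], [565.0, -155.7, 244.2], [511.0, -348.9, 265.1], [492.1, -342.5, 265.1]]
[[413.0, 384.0], [367.0, 307.0], [-87.0, 565.0], [-109.0, 521.0]] [[159.0, 146.0], [137.0, 221.0], [575.0, 320.0], [565.0, 361.0]]
```

View pics/e20.png

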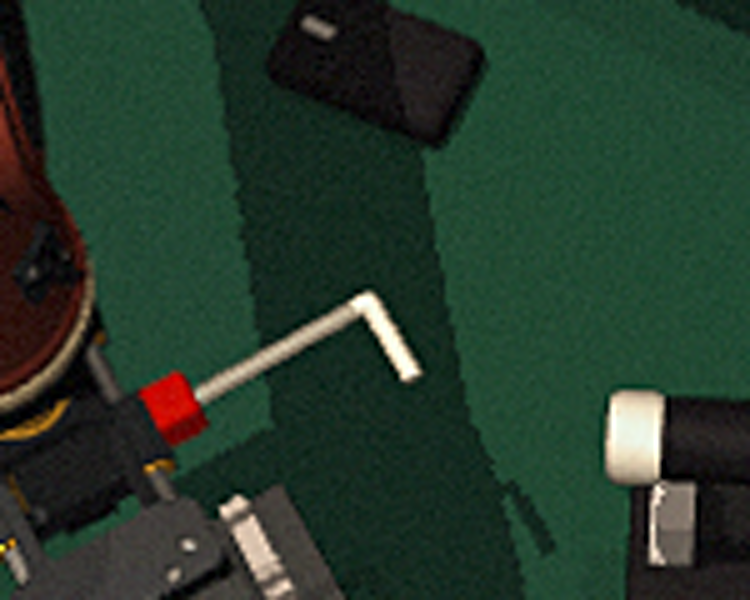

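View pics/e20t.png

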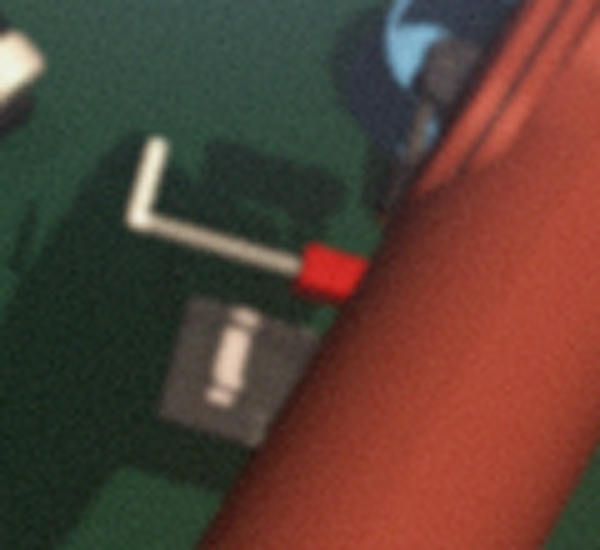

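```bash
python3 - <<'E'
from h import *
import pickle
S,T,s=pickle.load(open("st20.pkl","rb"))
px=lambda c,k,o:(np.array(c,float)+.5)/k-.5+np.array(o)
Rc=R.from_euler("xyz",s["eef_rot"])
for n,a,b,m in(("tip",(413,377),(157,142),[135,37.5,164]),("bend",(366,301),(140,217),[135,0,164]),("rodroot",(200,395),(300,266),[58,0,164])):
    X,e=tri([S,T],[px(a,5,(160,240)),px(b,5,(400,200))]); print(n,X.round(1),np.round(e,1),(Rc.inv().apply(X-s["eef_pos"])-m).round(1))
print(s["eef_rot"])
E
python3 go.py 521.6 -285.4 100 1.245 1.7
```

```text
tip [ 600.8 -166.2  249.4] [0.2 0.2] [ 1.1 -0.3 -5.3]
bend [ 565.2 -155.7  251. ] [0.3 0.3] [-0.2  0.2 -6.8]
rodroot [ 541.6 -227.4  250.5] [1.3 1.3] [ 1.4  0.5 -3.4]
[-3.14122545  0.03907904  1.24845278]
t 24.20 now o [ 522.3 -283.6  249.5] tcp target [ 523.2 -280.8  263.9]
SLIDE m [0.0024, -0.0001, 0.1495] DR deg [-0.01, 0.54, 0.2] F [-0.3  0.1 -1.3]
```

```bash
python3 go.py 521.6 -285.4 90 1.245 2.4;  python3 -m inch '{"slide":[[0.001,0,0.03],[0.0015,0,0.07],[0.002,0,0.11],[0.002,0,0.14],[0.0015,0,0.158]],"dr":[[0,0,0.1],[0,0,0.2],[0,0,0.2],[0,0,0.2],[0,0,0.2]]}' -
python3 -m inch '{"slide":[[0,0,0],[0,0,0],[0,0,0],[0,0,0],[0,0,0]],"dr":[[0,0,0],[0,0,0],[0,0,0],[0,0,0],[0,0,0]]}' -
python3 go.py 521.6 -285.4 64 1.245 2.4
python3 - <<'E'
from h import *
import pickle
S=shot("scene","21");W=shot("wrist","21")
crop(S,"pics/e21.png",140,300,130,100,6)
s=robot.sense();Rc=R.from_euler("xyz",s["eef_rot"]);P=Rc.apply([[135,37.5,158],[135,0,158]])+s["eef_pos"]
print(s["t"],P.round(1).tolist(),((proj(S,P)-[140,300]+.5)*6).round().tolist())
E
```

```text
t 24.20 now o [ 522.3 -283.6  249.5] tcp target [ 523.8 -278.9  253.9]
SLIDE m [0.0048, -0.0001, 0.1594] DR deg [-0.01, -0.16, 0.2] F [-0.3  0.1 -1.3]
t: 24.62
eef_pos: [521.6, -281.7, 251.8]
eef_rot: [-3.137, 0.039, 1.244]
contact_force: [0.5, 0.2, -1.1]
grip_width: 0.225
t: 25.03
eef_pos: [522.9, -283.5, 256.9]
eef_rot: [3.139, 0.039, 1.243]
contact_force: [0.4, 0.2, -2.0]
grip_width: 0.229
t 25.03 now o [ 521.1 -289.7   93. ] tcp target [ 523.8 -278.9  227.9]
SLIDE m [0.0058, -0.0007, 0.0289] DR deg [0.12, -0.16, -0.13] F [ 0.4  0.2 -2. ]
25.1333 [[599.8, -173.7, 93.2], [564.3, -161.7, 93.2]] [[645.0, 244.0], [597.0, 160.0]]
```

View pics/e21.png

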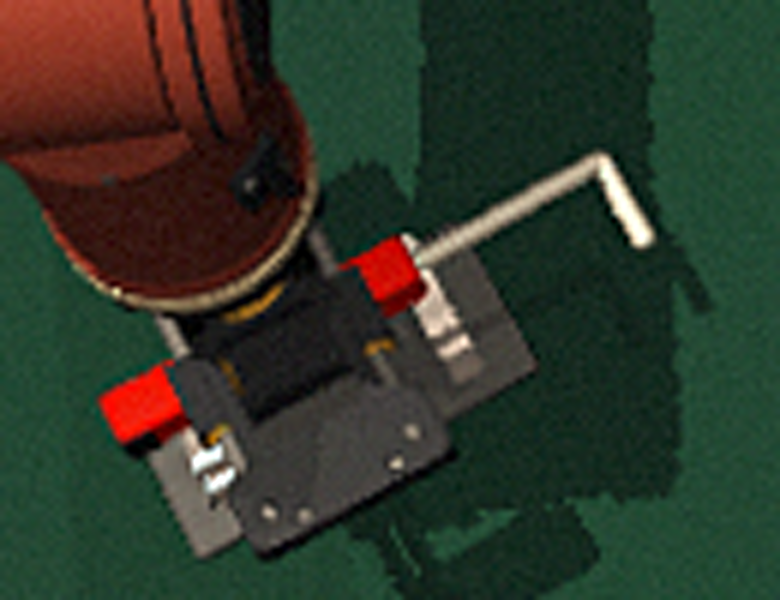

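View pics/wrist21.png

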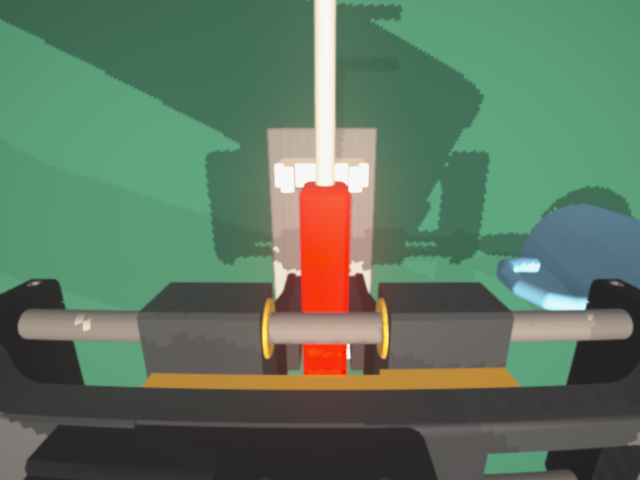

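```bash
python3 -m inch '{"slide":[[0.004,-0.0005,0.002],[0.0058,-0.0007,0.008],[0.0058,-0.0007,0.016],[0.0058,-0.0007,0.024],[0.0058,-0.0007,0.029]],"dr":[[0,0,-0.1],[0,0,-0.1],[0,0,-0.1],[0,0,-0.1],[0,0,-0.1]]}' -
python3 -m inch '{"slide":[[0,0,0],[0,0,0.001],[0,0,0.002],[0,0,0.003],[0,0,0.003]],"dr":[[0,0,0],[0,0,0],[0,0,0],[0,0,0],[0,0,0]]}' -
python3 go.py 521.6 -285.4 58.4 1.245 2.4
```

```text
t: 25.55
eef_pos: [522.7, -278.5, 224.5]
eef_rot: [-3.14, 0.04, 1.244]
contact_force: [0.6, -0.5, -1.3]
grip_width: 0.225
t: 25.97
eef_pos: [523.1, -278.9, 223.2]
eef_rot: [-3.141, 0.04, 1.244]
contact_force: [1.0, 0.1, -1.1]
grip_width: 0.23
t 25.97 now o [ 521.  -285.    59.3] tcp target [ 523.8 -278.9  222.3]
SLIDE m [0.0003, 0.0007, 0.0009] DR deg [-0.02, -0.13, -0.05] F [ 1.   0.1 -1.1]
```

```bash
python3 -m inch '{"slide":[[0,0,0.0003],[0,0.0004,0.0006],[0,0.0004,0.0009],[0,0.0004,0.0012],[0,0.0004,0.0012]],"dr":[[0,0,0],[0,0,0],[0,0,0],[0,0,0],[0,0,0]]}' -
python3 - <<'E'
from h import *
S=shot("scene","22"); crop(S,"pics/e22.png",140,300,130,100,6)
E
```

```text
t: 26.38
eef_pos: [523.5, -279.1, 222.1]
eef_rot: [-3.141, 0.039, 1.244]
contact_force: [-1.1, 0.8, 1.6]
grip_width: 0.229
```

View pics/e22.png

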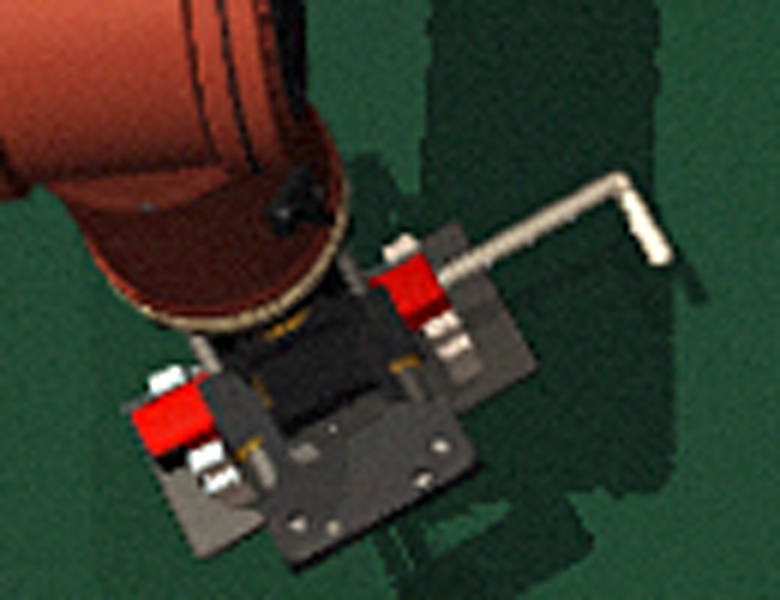

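```bash
python3 -m inch '{"slide":[[0,0,0],[0,0,0],[0,0,0],[0,0,0],[0,0,0]],"dr":[[0,0,0],[0,0,0],[0,0,0],[0,0,0],[0,0,0]]}' 0.055
python3 -m inch '{"slide":[[0,0,0],[0,0,0],[0,0,0],[0,0,-0.003],[0,0,-0.01]],"dr":[[0,0,0],[0,0,0],[0,0,0],[0,0,0],[0,0,0]]}' -
python3 -m inch '{"slide":[[0,0,-0.015],[0,0,-0.04],[0,0,-0.07],[0,0,-0.11],[0,0,-0.15]],"dr":[[0,0,0],[0,0,0],[0,0,0],[0,0,0],[0,0,0]]}' -

```

```text
t: 26.85
eef_pos: [523.4, -279.0, 221.9]
eef_rot: [-3.141, 0.04, 1.244]
contact_force: [-0.3, -0.2, 0.7]
grip_width: 0.516
t: 27.27
eef_pos: [523.2, -278.5, 231.5]
eef_rot: [-3.14, 0.04, 1.244]
contact_force: [0.0, 0.2, -1.0]
grip_width: 0.628
t: 27.68
eef_pos: [524.9, -273.1, 383.6]
eef_rot: [-3.14, 0.04, 1.243]
contact_force: [1.4, -0.4, -0.2]
grip_width: 0.629
```

```bash
python3 -m inch '{"slide":[[0,0,-0.04],[0,-0.02,-0.08],[0,-0.05,-0.12],[0,-0.07,-0.15],[0,-0.07,-0.16]],"dr":[[0,0,0],[0,0,0],[0,0,0],[0,0,0],[0,0,0]]}' -
python3 - <<'E'
from h import *
import pickle
S=shot("scene","23"); T=shot("top","23");W=shot("wrist","23");s=robot.sense();print(s["t"],s["contact_force"])
pickle.dump((S,T,W),open("st23.pkl","wb"))
crop(S,"pics/e23.png",150,310,120,90,6)
crop(T,"pics/e23t.png",200,130,320,230,2.4)
E
```

```text
t: 28.1
eef_pos: [457.7, -247.0, 546.7]
eef_rot: [3.137, 0.036, 1.24]
contact_force: [0.0, -1.0, 0.5]
grip_width: 0.63
28.25 [-0.63746361  0.73179577 -0.62496455]
```

View pics/e23.png

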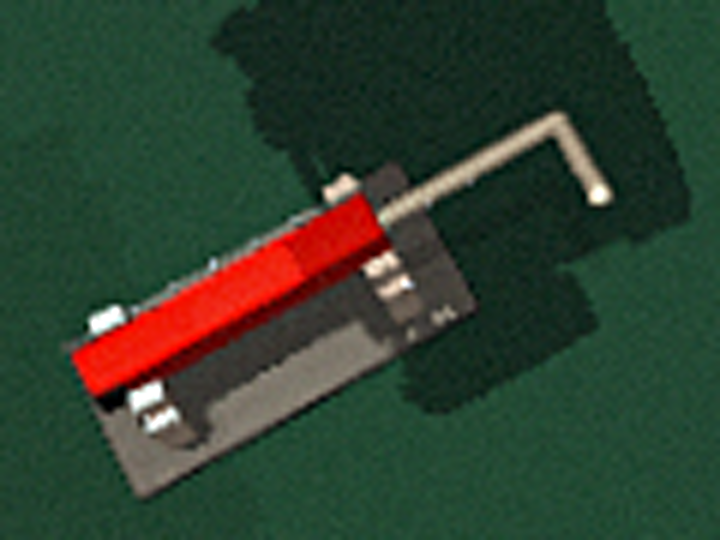

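View pics/wrist23.png

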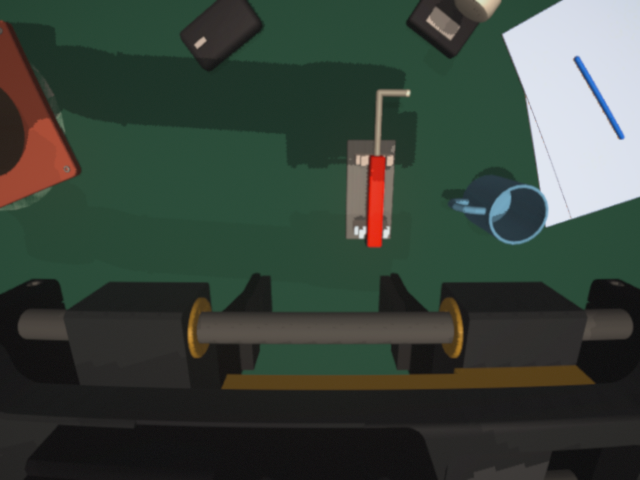

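View pics/scene23.png

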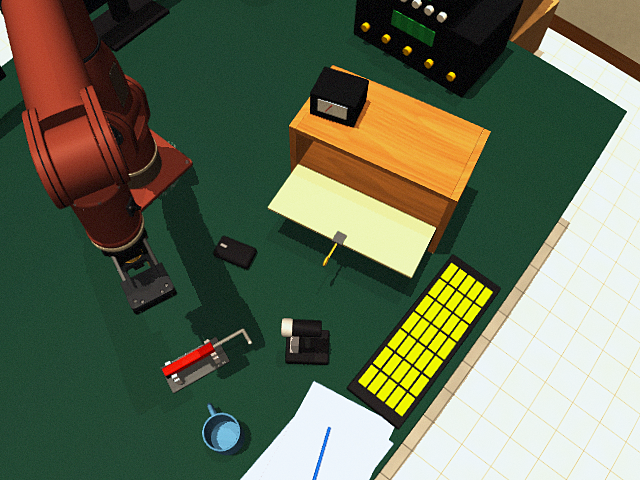

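```bash
python3 -m inch '{"slide":[[0,0,0],[0,0,0],[0,0,0],[0,0,0],[0,0,0]],"dr":[[0,0,0],[0,0,0],[0,0,0],[0,0,0],[0,0,0]]}' -
python3 -c "
from bench import robot
print(robot.hand_in())"
```

```text
t: 28.67
eef_pos: [461.5, -244.6, 541.0]
eef_rot: [-3.14, 0.041, 1.244]
contact_force: [-0.4, -0.1, -0.3]
grip_width: 0.631
the job is handed in; nothing more can be done
None
```

The flap is fully open on its stop, and the pole is back in its rest the same way round. I handed the job in at 28.7 s; it gave no verdict.

- **Finding the eye:** I located the ring by triangulating two camera views, then confirmed its height by touching its top with the hook finger. The hole's centre was about 322 mm above the desk.
- **Opening the flap:** I slid the hook through sideways, and it carried the flap all the way down. Force readings stayed under about 2.5 N on the way. I then pressed lightly on the stop, reading about 5 N, and the flap did not move any further.
- **Returning the pole:** I drew the hook out sideways with almost no force and laid the pole back in its saddles.

**Last checks:**
- The final pictures show the pole within about a pixel of where it started.
- The flap's front corners are within about 3 pixels of where 1.52 rad puts them (left within about 1, right about 3). The unchanged position under the press is the better evidence that it is fully open.
- The mug, microphone, mouse and meter look unmoved, and the gripper is clear of everything.

**One deviation:** the pole tipped about 2.5° nose-up in the grip, from touching the ring and later the stop. I allowed for it in the insertion and when laying the pole down.

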